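# Park the jolley arm open and seat the next mould

### The job

Make the bench jolley ready for the next egg cup. Lift its counterweighted arm by the handle, over its balance point, and lay it back gently against its stop, without letting it swing loose, slam or be forced against the stop, so that it stays open by itself when you let go. Then set the egg-cup mould gently in the cup head, upright and fully home, let it go, and leave the other things on the table where they are.

Things in the scene. Friction and masses are not known exactly. Their poses are not given: they have to be found in the camera images.
- machine: Bench jolley: grey cast base 150 x 335 mm and 15 high, steady on the table. Origin under the spindle axis, z up, y along the machine: cup head at the origin, pillar at y -190, motor (r 40, 98 high, terminal box to 123) at x +120, y -100. Its x points away from the robot, within 0.35 rad of world x. All offsets in mm.
- jarm: Steel arm, bar 16 x 26. Origin at pivot, x along the pin, y along the arm (level when down, at 0), z up; opening lifts its y end about +x. Profile plate at y 190-215 to z -52. A weight on a rod slants up behind the pivot; its setting varies: balance at 0.60-0.80 rad. Down it loads the handle 3-3.5 N; beyond balance it pulls on, 2 to 4.5 N at the stop. Little friction; to be moved at under 1 rad/s.
- handle (a point): Middle of the arm's black round handle, 18 mm thick, 80 long, parallel to the pivot pin, standing out from the arm's end on the machine's -x side (free from 30 to 110 mm off the arm's middle plane). In the arm's frame at (-70, 225, 10) mm; arm down, its axis is 125 mm above the table. It turns with the arm: in fingers kept upright it must slip, and creeps some mm as it does.
- pivot (a point): Centre of the arm's hinge pin in the pillar, 115 mm above the table; the pin is along the machine's x. The open arm leans on a screw with a rubber buffer behind the pillar. How far the screw is set varies and is not measured: the arm is stopped anywhere from 1.20 to 1.68 rad of opening. From there a push at the handle meets about 2 N per mm; 5 to 8 N is ample.
- socket (a point): Centre of the floor of the cup head, the aluminium ring that holds the mould: 38 mm above the table, bore 68 mm, outside 92 mm, wall 24 mm high (rim 62 mm above the table). Fixed to the base. With the arm open on its stop there is room above it for a gripper.
- mould: The egg-cup mould: plain plaster cylinder 66 mm in diameter, 70 mm high, 0.18 to 0.28 kg, with a hollow 46 mm wide and 50 mm deep in its top; the foot's edge is bevelled 2 mm wide, 4 mm high. Stands on the table left of the machine. Origin at the centre of its underside, z up. Home: its underside on the cup head's floor.
- saucer: Bystander: flat plaster saucer mould, 120 mm in diameter, 28 mm high. Origin under its centre.
- jar: Bystander: lidded grey glaze jar, 64 mm in diameter, 85 mm high. Origin under its centre.
- ribtool: Bystander: wooden modelling tool lying flat, 190 mm long, 26 mm wide, 10 mm high. Origin under the middle of its handle, x along it.
There are look-alikes about, which are no part of the job. Leave any green look-alike of the mould alone.

How it is judged:
On the way, in this order (a step that is already met when the one before it is completed fails the run):
1. the arm rests open against its stop by itself, let go (angle between jarm's own y axis and vertical below 0.45 rad and angular speed of jarm below 0.05 rad/s and contact force between the fingers and jarm below 0.1 N), for 0.4 s.
2. the mould stands home in the cup head (horizontal distance between mould and socket below 0.003 m and z of mould in the frame of socket below 0.002 m and angle between mould's own z axis and vertical below 0.05 rad), for 0.2 s.
At the end, for the whole second after the job is handed in: The arm rests open (over 1.12 rad), still and let go; the mould stands in the cup head within 3 mm of its centre, its underside within 2 mm of the floor, within 0.05 rad of upright, at rest and let go; the bystanders have not been moved (all of step 1 and all of step 2 and linear speed of mould below 0.02 m/s and contact force between the fingers and mould below 0.1 N); the robot touches nothing.
It fails at once if the arm swings loose, drops or slams (turns faster than 1.1 rad/s) (angular speed of jarm above 1.1 rad/s).
It fails at once if the arm is forced against the machine's stop (over 65 N at the buffer, some 11 N of push at the handle) (contact force between jarm and machine above 65 N).
It fails at once if the mould is dropped or rammed on the machine (more than 40 N) (contact force between mould and machine above 40 N).
It fails at once if a bystander is moved more than 20 mm (distance of any of saucer, jar, ribtool from where it was at the start of the episode above 0.02 m).
It also fails if it takes over 72 s, if anything falls off the work surface, if the arm or the gripper's body presses on something with over 40 N, if the wrist force passes 120 N, or if a joint passes its speed limit or range.

### The arm

A 6-joint arm with a two-finger parallel gripper is mounted at the origin on the work surface. World frame = base frame: x ahead of the robot, y to its left, z up, the work surface at z = 0. Lengths are in m, angles in rad, forces in N, time in s.
With the tool pointing down it reaches from about 0.325 to 0.9 m from the base axis. Payload 3.5 kg.
Tool frame: the origin (TCP) lies at the very end of the fingers, on their centre line; the grasp point (between the pads) lies 19 mm behind it; z points along the fingers, y is the line along which they close (so a half turn about z gives the same grasp; the last joint's range is limited). The gripper opens to 85 mm and grips with 20 to 120 N. Pads are 22 mm wide; open, the fingers measure 114 mm over their backs; the gripper's body (76 mm by 85 mm) begins 54 mm behind the grasp point. The pads swing forward as they close: fully open they stand 13 mm farther back than shut.
Start: joints at [-1.211, 0.276, -0.026, 1.268, 0, 1.467], TCP at [0.279, -0.559, 0.231] pointing down, gripper open.
Joint ranges: [-3.12, 3.12], [-0.85, 1.88], [-1.08, 1.24], [-1.95, 2.15], [-1.57, 1.53], [-3.14, 3.14]. Speed limits (rad/s): [2.57, 2.57, 3.14, 3.14, 3.14, 3.14].

### API

Orientations are given as a rotation vector (axis times angle).
In Python, from station import telemetry, vision, sign_off gives the robot as it stands.
- The arm moves only by the tool jog_arm, never from a script. Its argument "motion" is a list of rows, each an object of numbers: "wx", "wy", "wz": the turn, a rotation vector about the tool's x, y, z in units of 6 degrees (1.0 is 6 degrees); "tx", "ty", "tz": the shift along the tool's x, y, z in m; "hand": the opening, from 0 (shut) to 1 (fully open). A call has 1 to 8 rows; each row shifts and turns the commanded pose from where the row before left it, along the tool's axes as they then stand; what a row does not reach is not made up. A row lasts 1/12 s, in which the tool goes at most 41.7 mm and 7.16 degrees, less where a joint would pass 70% of its speed; a pose out of reach is approached as far as the arm can. A call is refused whole if a number of a shift passes 0.0417 or a number of a turn 1, either way. A call with a gripper value outside its range is refused whole. The fingers move at their own pace and stop on an object; "force" is the grip in N (left out, the last holds). Time passes only in rows, so rows that do not move let the fingers close. It gives the time, the measured TCP pose, the force, the opening and the grip force at its end, in the units of the state.
- telemetry.get_obs(): the state, without advancing time (a new reading comes with each control period).
- vision.read_camera(name): name is "scene" or "top" or "wrist"; returns the picture (420x560x3 uint8, blue, green, red); there is no depth.
- vision.camera_info(name): a dict with "K" (3x3 intrinsics, pixels), "xyz" and "orientation" of the camera in the world; the wrist camera has in their place "mount" (4x4, takes a point from camera to tool coordinates, whose origin is the TCP and whose axes are the flange's). Camera axes: x right, y down, z forward; pixel columns grow to the right and rows downward; lengths in m; the calibration is good to about 2 mm. A picture is of the moment at which its call begins: read the wrist's pose just before it. camera_info takes no time and is no camera call.
- sign_off(): hands the job in; it is judged then, once.
Trained networks look in the newest picture that a camera, given by its name, has taken for a name from the list of things; names that differ only in an ending like _2 or _b are one class to them, and where a whole thing is asked for, a point or a joint stands for the part that bears it (a point fixed in the world has none). Each returns a list of dicts, best first, with "p" (0 to 1); they miss things now and then, are a little off and sometimes report something else, mostly with a low value. They report only what shows in the picture. A call takes as long as a camera call. They do not tell look-alikes from the thing itself.
- vision.look_for(query, camera): "centre" ([column, row] in pixels, amid what is visible of it).
- vision.pinpoint(query, camera): "centre" ([column, row] in pixels: a listed point, or the origin of a listed thing).
The state is a dict: "clock": time; "q": joint angles; "joint_velocities": joint speeds; "joint_efforts": joint torques, N m; "ee_pos": TCP position; "tcp_rot": TCP orientation; "wrist_force": force on the tool from outside, world axes, zero at the start; "torque": the same for the moment, N m; "gripper_width": finger opening in m; "gripper_force": force on a finger pad.
Only numpy, scipy, OpenCV 4.12 (cv2) and the standard library are available. Lean on these libraries where they do the work, as an engineer would, in place of code of your own. Each camera call takes 0.05 s, during which the arm holds its last target. There are 200 camera calls.

## Working session

There is one attempt and no reset: what is moved stays moved. The work goes in short steps, Python scripts to look and compute and a tool call to move; the robot and the scene stay as the last step left them, time stands still between calls to the robot, and variables do not carry over. Pictures are saved under pics/ and viewed, at most 10 in all, crops included, and the job is handed in when it is done.

Besides the shell and the picture viewer there is one more tool, called after "Emit:" by a JSON object that holds its "api" and its "payload". jog_arm: Moves the arm, as the interface text tells. Its arguments: {"type":"object","properties":{"motion":{"type":"array"},"force":{"type":"number"}},"required":["motion"]}

```bash
mkdir -p pics
cat > h.py <<'E'
import numpy as np, cv2
from scipy.spatial.transform import Rotation as R
from station import telemetry, vision, sign_off
def campose(n, obs=None):
    c=vision.camera_info(n); K=np.array(c["K"])
    if n=="wrist":
        o=obs or telemetry.get_obs(); T=np.eye(4); T[:3,:3]=R.from_rotvec(o["tcp_rot"]).as_matrix(); T[:3,3]=o["ee_pos"]
        T=T@np.array(c["mount"]); return K,T[:3,:3],T[:3,3]
    q=np.array(c["orientation"],float)
    r=R.from_matrix(q) if q.shape==(3,3) else R.from_rotvec(q) if q.size==3 else R.from_quat(q)
    return K,r.as_matrix(),np.array(c["xyz"])
def ray(n,px,P=None):
    K,r,t=P or campose(n); return t, r@np.linalg.solve(K,[px[0],px[1],1.])
def onz(n,px,z,P=None):
    t,d=ray(n,px,P); return t+d*(z-t[2])/d[2]
def proj(n,X,P=None):
    K,r,t=P or campose(n); p=K@(r.T@(np.array(X)-t)); return p[:2]/p[2]
E
python3 - <<'E'
from h import *
for n in ("scene","top","wrist"): print(n,vision.camera_info(n))
print(telemetry.get_obs())
a=vision.read_camera("scene");b=vision.read_camera("top")
cv2.imwrite("pics/s1.png",a);cv2.imwrite("pics/t1.png",b)
Z=dict(handle=.125,pivot=.115,socket=.038,mould=0,saucer=0,jar=0,ribtool=0,machine=0)
for cam in("scene","top"):
  for k,z in Z.items():
    for d in vision.pinpoint(k,cam)[:3]: print(cam,k,round(d["p"],2),np.round(d["centre"],1),onz(cam,d["centre"],z).round(4))
E
```

```text
scene {'K': array([[459.39039391,   0.        , 285.03571346],
       [  0.        , 459.39039391, 198.73351249],
       [  0.        ,   0.        ,   1.        ]]), 'xyz': array([1.3027991 , 0.09587924, 0.79174439]), 'orientation': array([-1.75656818, -1.70761983,  0.75781684])}
top {'K': array([[461.90137975,   0.        , 279.24523101],
       [  0.        , 461.90137975, 205.63952931],
       [  0.        ,   0.        ,   1.        ]]), 'xyz': array([0.42892361, 0.10357426, 1.21233104]), 'orientation': array([-2.19677969,  2.13566121, -0.11163134])}
wrist {'K': array([[350.9248931 ,   0.        , 279.29563445],
       [  0.        , 350.9248931 , 212.39207567],
       [  0.        ,   0.        ,   1.        ]]), 'mount': array([[ 4.30584863e-04, -9.58480741e-01, -2.85156947e-01,
         7.17367428e-02],
       [ 9.99998920e-01,  8.13394776e-04, -1.22402359e-03,
         7.25843882e-04],
       [ 1.40514821e-03, -2.85156112e-01,  9.58480056e-01,
        -1.43643297e-01],
       [ 0.00000000e+00,  0.00000000e+00,  0.00000000e+00,
         1.00000000e+00]])}
{'clock': 0.0, 'q': 
[... 1003 characters left out ...]
scene ribtool 0.75 [378.5 174.2] [0.3543 0.364  0.    ]
scene machine 0.63 [229.5 249.9] [ 0.6106 -0.0203 -0.    ]
top handle 0.6 [317.3 206.3] [0.5445 0.0174 0.125 ]
top pivot 0.62 [416.6 186.1] [ 0.601  -0.2206  0.115 ]
top pivot 0.55 [327.3 184.9] [ 0.5979 -0.0064  0.115 ]
top socket 0.67 [330. 185.] [ 0.6097 -0.021   0.038 ]
top socket 0.16 [203.9 151.5] [0.6881 0.3067 0.038 ]
top mould 0.76 [253.5 202.3] [0.5637 0.1762 0.    ]
top mould 0.58 [210.7 200.9] [0.5642 0.2893 0.    ]
top saucer 0.9 [207.4 149.8] [0.7014 0.3042 0.    ]
top jar 0.81 [263.  131.3] [0.7561 0.1572 0.    ]
top ribtool 0.79 [178.9 278.5] [0.3592 0.363  0.    ]
top machine 0.62 [327.9 188.6] [ 0.6057 -0.0196  0.    ]
```

View pics/s1.png

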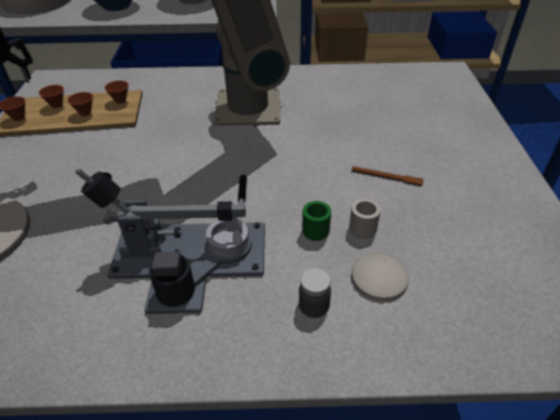

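View pics/t1.png

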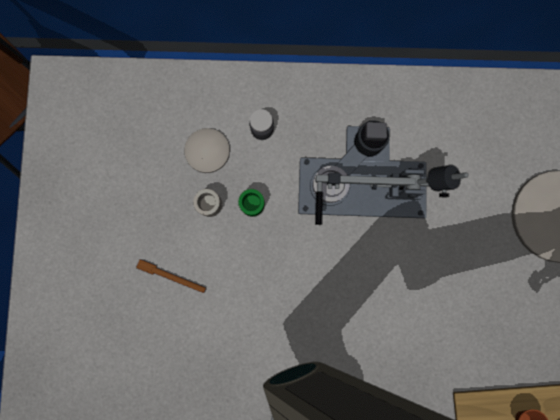

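The scene view shows two cups: white at scene (364,218) / top (207,202), and green at scene (316,220) / top (252,202). The white plaster one fits the mould and the green one is the look-alike to leave alone. The jolley stands at about yaw 0, with the black handle at top (318,206).

I'll lift first, then travel to above the handle.

Emit:
{"api": "jog_arm", "payload": {"motion": [{"tz": -0.03,"hand": 1},{"tz": -0.03},{"tz": -0.03},{"tz": -0.03},{"tx": 0.0206,"ty": -0.0165},{"tx": 0.0206,"ty": -0.0165},{"tx": 0.0206,"ty": -0.0165},{"tx": 0.0206,"ty": -0.0165}]}}

```text
validation failed for argument at $.mo...
```

Emit:
{"api": "jog_arm", "payload": {"motion": [{"tx": 0.0206,"ty": -0.0165},{"tx": 0.0206,"ty": -0.0165},{"tx": 0.0206,"ty": -0.0165},{"tx": 0.0206,"ty": -0.0165},{"tx": 0.0206,"ty": -0.0165},{"tx": 0.0206,"ty": -0.0165},{"tx": 0.0206,"ty": -0.0165},{"tx": 0.0206,"ty": -0.0165}]}}

```text
validation failed for argument at $.mo...
```

Emit:
{"api": "jog_arm", "payload": {"motion": [{"tx": 0.0206,"ty": -0.0165},{"tx": 0.0206,"ty": -0.0165},{"tx": 0.0206,"ty": -0.0165},{"tx": 0.0206,"ty": -0.0165},{"tx": 0.0206,"ty": -0.0165},{"tx": 0.0206,"ty": -0.0165},{"tx": 0.0206,"ty": -0.0165},{"tx": 0.0206,"ty": -0.0165}]}}

```text
validation failed for argument at $.mo...
```

Emit:
{"api": "jog_arm", "payload": {"motion": [{"tx": 0.0206,"ty": -0.0165},{"tx": 0.0206,"ty": -0.0165},{"tx": 0.0206,"ty": -0.0165},{"tx": 0.0206,"ty": -0.0165},{"wz": -1},{"wz": -1},{"wz": -1},{"wz": -1}]}}

```text
validation failed for argument at $.mo...
```

Emit:
{"api": "jog_arm", "payload": {"motion": [{"wz": -1},{"wz": -1},{"wz": -1},{"wz": -1},{"wz": -1},{"wz": -1},{"wz": -1},{"wz": -1}]}}

```text
validation failed for argument at $.mo...
```

Emit:
{"api": "jog_arm", "payload": {"motion": [{"wz": -1},{"wz": -1},{"wz": -1},{"wz": -1},{"wz": -1},{"wz": -1},{"wz": -1},{"wz": -1}]}}

```text
validation failed for argument at $.mo...
```

Emit:
{"api": "jog_arm", "payload": {"motion": [{"wz": -1},{"wz": -1},{"wz": -1},{"wz": -1},{"wz": -1},{"wz": -0.58},{},{}]}}

```text
validation failed for argument at $.mo...
```

Emit:
{"api": "jog_arm", "payload": {"motion": [{"wx": 0,"wy": 0,"wz": 0,"tx": 0,"ty": 0,"tz": -0.03,"hand": 1}]}}

```text
clock: 0.98
ee_pos: [0.2775, -0.5553, 0.2548]
tcp_rot: [-3.045, -0.718, 0.003]
wrist_force: [0.6, -0.0, -1.5]
gripper_width: 0.0852
gripper_force: 0.0
```

Emit:
{"api": "jog_arm", "payload": {"motion": [{"wx": 0,"wy": 0,"wz": 0,"tx": 0,"ty": 0,"tz": -0.03,"hand": 1},{"wx": 0,"wy": 0,"wz": 0,"tx": 0,"ty": 0,"tz": -0.03,"hand": 1},{"wx": 0,"wy": 0,"wz": 0,"tx": 0,"ty": 0,"tz": -0.03,"hand": 1},{"wx": 0,"wy": 0,"wz": 0,"tx": 0.02,"ty": -0.016,"tz": -0.01,"hand": 1},{"wx": 0,"wy": 0,"wz": 0,"tx": 0.02,"ty": -0.016,"tz": 0,"hand": 1},{"wx": 0,"wy": 0,"wz": 0,"tx": 0.025,"ty": -0.02,"tz": 0,"hand": 1},{"wx": 0,"wy": 0,"wz": 0,"tx": 0.03,"ty": -0.024,"tz": 0,"hand": 1},{"wx": 0,"wy": 0,"wz": 0,"tx": 0.03,"ty": -0.024,"tz": 0,"hand": 1}]}}

```text
clock: 1.65
ee_pos: [0.3465, -0.4129, 0.3614]
tcp_rot: [3.058, 0.718, 0.001]
wrist_force: [0.0, 0.1, 0.1]
gripper_width: 0.0853
gripper_force: 0.0
```

Emit:
{"api": "jog_arm", "payload": {"motion": [{"wx": 0,"wy": 0,"wz": 0,"tx": 0.03,"ty": -0.024,"tz": 0,"hand": 1},{"wx": 0,"wy": 0,"wz": 0,"tx": 0.03,"ty": -0.024,"tz": 0,"hand": 1},{"wx": 0,"wy": 0,"wz": 0,"tx": 0.03,"ty": -0.024,"tz": 0,"hand": 1},{"wx": 0,"wy": 0,"wz": 0,"tx": 0.03,"ty": -0.024,"tz": 0,"hand": 1},{"wx": 0,"wy": 0,"wz": 0,"tx": 0.03,"ty": -0.024,"tz": 0,"hand": 1},{"wx": 0,"wy": 0,"wz": 0,"tx": 0.03,"ty": -0.024,"tz": 0,"hand": 1},{"wx": 0,"wy": 0,"wz": 0,"tx": 0.03,"ty": -0.024,"tz": 0,"hand": 1},{"wx": 0,"wy": 0,"wz": 0,"tx": 0.03,"ty": -0.024,"tz": 0,"hand": 1}]}}

```text
clock: 2.32
ee_pos: [0.4757, -0.1332, 0.3616]
tcp_rot: [3.057, 0.72, 0.001]
wrist_force: [0.3, -0.5, -0.4]
gripper_width: 0.0854
gripper_force: 0.0
```

Emit:
{"api": "jog_arm", "payload": {"motion": [{"wx": 0,"wy": 0,"wz": 0,"tx": 0.03,"ty": -0.024,"tz": 0,"hand": 1},{"wx": 0,"wy": 0,"wz": 0,"tx": 0.03,"ty": -0.024,"tz": 0,"hand": 1},{"wx": 0,"wy": 0,"wz": 0,"tx": 0.02,"ty": -0.016,"tz": 0,"hand": 1},{"wx": 0,"wy": 0,"wz": -1,"tx": 0,"ty": 0,"tz": 0,"hand": 1},{"wx": 0,"wy": 0,"wz": -1,"tx": 0,"ty": 0,"tz": 0,"hand": 1},{"wx": 0,"wy": 0,"wz": -1,"tx": 0,"ty": 0,"tz": 0,"hand": 1},{"wx": 0,"wy": 0,"wz": -1,"tx": 0,"ty": 0,"tz": 0,"hand": 1},{"wx": 0,"wy": 0,"wz": -1,"tx": 0,"ty": 0,"tz": 0,"hand": 1}]}}

```text
clock: 2.98
ee_pos: [0.5183, -0.0418, 0.3614]
tcp_rot: [2.763, 1.495, 0.0]
wrist_force: [0.2, -0.0, -0.5]
gripper_width: 0.0852
gripper_force: 0.0
```

Emit:
{"api": "jog_arm", "payload": {"motion": [{"wx": 0,"wy": 0,"wz": -1,"tx": 0,"ty": 0,"tz": 0,"hand": 1},{"wx": 0,"wy": 0,"wz": -1,"tx": 0,"ty": 0,"tz": 0,"hand": 1},{"wx": 0,"wy": 0,"wz": -1,"tx": 0,"ty": 0,"tz": 0,"hand": 1},{"wx": 0,"wy": 0,"wz": -1,"tx": 0,"ty": 0,"tz": 0,"hand": 1},{"wx": 0,"wy": 0,"wz": -1,"tx": 0,"ty": 0,"tz": 0,"hand": 1},{"wx": 0,"wy": 0,"wz": -1,"tx": 0,"ty": 0,"tz": 0,"hand": 1},{"wx": 0,"wy": 0,"wz": -1,"tx": 0,"ty": 0,"tz": 0,"hand": 1},{"wx": 0,"wy": 0,"wz": -1,"tx": 0,"ty": 0,"tz": 0,"hand": 1}]}}

```text
clock: 3.65
ee_pos: [0.5182, -0.042, 0.3614]
tcp_rot: [1.916, 2.489, 0.0]
wrist_force: [-0.4, -0.1, -0.5]
gripper_width: 0.0854
gripper_force: 0.0
```

Emit:
{"api": "jog_arm", "payload": {"motion": [{"wx": 0,"wy": 0,"wz": -1,"tx": 0,"ty": 0,"tz": 0,"hand": 1},{"wx": 0,"wy": 0,"wz": -1,"tx": 0,"ty": 0,"tz": 0,"hand": 1},{"wx": 0,"wy": 0,"wz": -1,"tx": 0,"ty": 0,"tz": 0,"hand": 1},{"wx": 0,"wy": 0,"wz": -1,"tx": 0,"ty": 0,"tz": 0,"hand": 1},{"wx": 0,"wy": 0,"wz": -1,"tx": 0,"ty": 0,"tz": 0,"hand": 1},{"wx": 0,"wy": 0,"wz": -1,"tx": 0,"ty": 0,"tz": 0,"hand": 1},{"wx": 0,"wy": 0,"wz": -1,"tx": 0,"ty": 0,"tz": 0,"hand": 1},{"wx": 0,"wy": 0,"wz": -1,"tx": 0,"ty": 0,"tz": 0,"hand": 1}]}}

```text
clock: 4.32
ee_pos: [0.5182, -0.042, 0.3614]
tcp_rot: [0.738, 3.053, 0.0]
wrist_force: [-0.7, 0.1, -0.9]
gripper_width: 0.0854
gripper_force: 0.0
```

Emit:
{"api": "jog_arm", "payload": {"motion": [{"wx": 0,"wy": 0,"wz": -1,"tx": 0,"ty": 0,"tz": 0,"hand": 1},{"wx": 0,"wy": 0,"wz": -1,"tx": 0,"ty": 0,"tz": 0,"hand": 1},{"wx": 0,"wy": 0,"wz": -1,"tx": 0,"ty": 0,"tz": 0,"hand": 1},{"wx": 0,"wy": 0,"wz": -1,"tx": 0,"ty": 0,"tz": 0,"hand": 1},{"wx": 0,"wy": 0,"wz": -0.5,"tx": 0,"ty": 0,"tz": 0,"hand": 1},{"wx": 0,"wy": 0,"wz": 0,"tx": 0,"ty": 0,"tz": 0,"hand": 1},{"wx": 0,"wy": 0,"wz": 0,"tx": 0,"ty": 0,"tz": 0,"hand": 1}]}}

```text
clock: 4.9
ee_pos: [0.5182, -0.042, 0.3614]
tcp_rot: [0.016, 3.141, -0.0]
wrist_force: [-0.5, 0.0, 0.2]
gripper_width: 0.0856
gripper_force: 0.0
```

Run:
```python
from h import *
o=telemetry.get_obs(); print(o["clock"],o["ee_pos"],o["tcp_rot"],o["q"],R.from_rotvec(o["tcp_rot"]).as_matrix()[:2,:2],o["wrist_force"])
P=campose("wrist",o)
im=vision.read_camera("wrist"); cv2.imwrite("pics/w1.png",im)
for k,z in dict(handle=.125,pivot=.115,socket=.038).items():
    for d in vision.pinpoint(k,"wrist")[:2]: print(k,round(d["p"],2),np.round(d["centre"],1),onz("wrist",d["centre"],z,P).round(4))
```

```text
4.9 [ 0.51824023 -0.04204007  0.36138153] [ 1.57100676e-02  3.14144536e+00 -6.85312708e-05] [-2.05304122e-01  4.77595512e-02 -2.75197391e-02  1.49540251e+00
 -2.12672034e-05 -1.95302398e-01] [[-0.99994998  0.01000156]
 [ 0.01000156  0.99994998]] [-0.54626018  0.00292225  0.23725809]
handle 0.88 [327.5 197. ] [0.5405 0.0109 0.125 ]
pivot 0.72 [139.1 253.9] [ 0.6111 -0.2118  0.115 ]
socket 0.65 [293.6 231. ] [ 0.611  -0.0233  0.038 ]
```

View pics/w1.png

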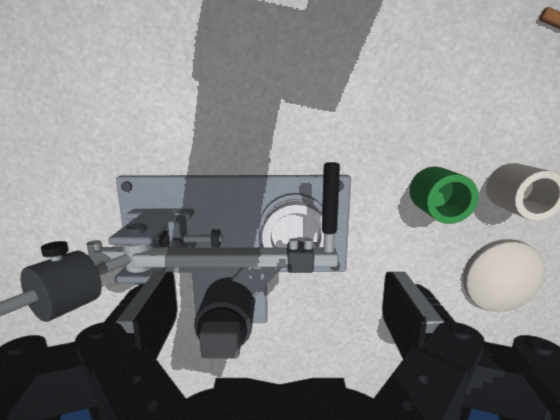

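The wrist view shows the handle from (332,165) to (330,232), the cup head at (293,231) and the hinge at about (139,254). The measured offsets fit the given ones (225 / 190 mm) with yaw about 0. I'll move above the handle.

Emit:
{"api": "jog_arm", "payload": {"motion": [{"wx": 0,"wy": 0,"wz": -0.1,"tx": -0.01,"ty": 0.027,"tz": 0,"hand": 0.6},{"wx": 0,"wy": 0,"wz": 0,"tx": -0.009,"ty": 0.027,"tz": 0.01,"hand": 0.6},{"wx": 0,"wy": 0,"wz": 0,"tx": 0,"ty": 0,"tz": 0.03,"hand": 0.6},{"wx": 0,"wy": 0,"wz": 0,"tx": 0,"ty": 0,"tz": 0.035,"hand": 0.6},{"wx": 0,"wy": 0,"wz": 0,"tx": 0,"ty": 0,"tz": 0.035,"hand": 0.6},{"wx": 0,"wy": 0,"wz": 0,"tx": 0,"ty": 0,"tz": 0.03,"hand": 0.6},{"wx": 0,"wy": 0,"wz": 0,"tx": 0,"ty": 0,"tz": 0.01,"hand": 0.6},{"wx": 0,"wy": 0,"wz": 0,"tx": 0,"ty": 0,"tz": 0,"hand": 0.6}]}}

```text
clock: 5.77
ee_pos: [0.5349, 0.0122, 0.2081]
tcp_rot: [0.003, -3.135, -0.001]
wrist_force: [-0.0, -1.7, 0.8]
gripper_width: 0.0515
gripper_force: 0.0
```

Run:
```python
from h import *
o=telemetry.get_obs(); print(o["clock"],o["ee_pos"],o["tcp_rot"],o["wrist_force"])
P=campose("wrist",o)
im=vision.read_camera("wrist"); cv2.imwrite("pics/w2.png",im)
for k,z in dict(handle=.125,pivot=.115,socket=.038).items():
    for d in vision.pinpoint(k,"wrist")[:2]: print(k,round(d["p"],2),np.round(d["centre"],1),onz("wrist",d["centre"],z,P).round(4))
# dark handle mask
for x in(.51,.53,.55): print(proj("wrist",[x,.0125,.125],P).round(1))
```

```text
5.7667 [0.53485176 0.01215581 0.20809465] [ 2.69603778e-03 -3.13466800e+00 -1.08655300e-03] [-0.01435464 -1.69402039  0.82612473]
handle 0.77 [280.2 230. ] [0.5412 0.0122 0.125 ]
socket 0.9 [245.6 269.4] [ 0.6116 -0.0211  0.038 ]
[280.9 185.2]
[280.8 214.3]
[280.7 242.1]
```

View pics/w2.png

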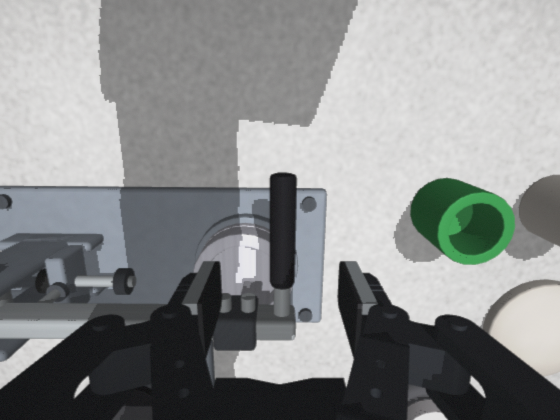

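The handle lies at column 283 between the fingers, at y ≈ 0.013. I'll go down and grip at a moderate force.

Emit:
{"api": "jog_arm", "payload": {"motion": [{"wx": 0,"wy": 0,"wz": 0,"tx": 0,"ty": 0.001,"tz": 0.03,"hand": 0.6},{"wx": 0,"wy": 0,"wz": 0,"tx": 0,"ty": 0,"tz": 0.03,"hand": 0.6},{"wx": 0,"wy": 0,"wz": 0,"tx": 0,"ty": 0,"tz": 0.025,"hand": 0.6},{"wx": 0,"wy": 0,"wz": 0,"tx": 0,"ty": 0,"tz": 0.018,"hand": 0.6},{"wx": 0,"wy": 0,"wz": 0,"tx": 0,"ty": 0,"tz": 0,"hand": 0.6}]}}

```text
clock: 6.38
ee_pos: [0.5359, 0.013, 0.1064]
tcp_rot: [0.003, -3.138, -0.001]
wrist_force: [-0.4, -0.8, 0.2]
gripper_width: 0.0512
gripper_force: 0.0
```

Emit:
{"api": "jog_arm", "payload": {"motion": [{"wx": 0,"wy": 0,"wz": 0,"tx": 0,"ty": 0,"tz": 0,"hand": 0.15},{"wx": 0,"wy": 0,"wz": 0,"tx": 0,"ty": 0,"tz": 0,"hand": 0.15},{"wx": 0,"wy": 0,"wz": 0,"tx": 0,"ty": 0,"tz": 0,"hand": 0.1},{"wx": 0,"wy": 0,"wz": 0,"tx": 0,"ty": 0,"tz": 0,"hand": 0.05},{"wx": 0,"wy": 0,"wz": 0,"tx": 0,"ty": 0,"tz": 0,"hand": 0},{"wx": 0,"wy": 0,"wz": 0,"tx": 0,"ty": 0,"tz": 0,"hand": 0}], "force": 30}}

```text
clock: 6.88
ee_pos: [0.5399, 0.0142, 0.1111]
tcp_rot: [-0.004, 3.136, 0.005]
wrist_force: [-0.5, 4.6, 4.5]
gripper_width: 0.017
gripper_force: 29.6
```

Emit:
{"api": "jog_arm", "payload": {"motion": [{"wx": 0,"wy": 0,"wz": 0,"tx": 0,"ty": 0,"tz": 0,"hand": 0},{"wx": 0,"wy": 0,"wz": 0,"tx": 0,"ty": 0,"tz": 0,"hand": 0}]}}

```text
clock: 7.05
ee_pos: [0.5399, 0.0142, 0.1111]
tcp_rot: [-0.004, 3.136, 0.005]
wrist_force: [0.1, 5.0, 4.2]
gripper_width: 0.0167
gripper_force: 29.6
```

Run:
```python
from h import *
o=telemetry.get_obs(); print(o)
im=vision.read_camera("wrist"); b=vision.read_camera("scene");cv2.imwrite("pics/c1.png",np.hstack([cv2.resize(im,(400,300)),cv2.resize(b[120:320,60:327],(400,300))]))
```

```text
{'clock': 7.05, 'q': array([-0.09539133,  0.21796954, -0.3713338 ,  0.97623832,  0.00354917,
       -0.09804722]), 'joint_velocities': array([ 1.48476471e-03, -1.66242260e-03, -9.03921199e-05,  4.02397700e-04,
        2.31293540e-04, -1.05920649e-04]), 'joint_efforts': array([ -2.6450175 , -35.301826  ,  24.29438889,  -0.2309608 ,
        -1.43728148,  -0.09371061]), 'ee_pos': array([0.53988397, 0.01417578, 0.11114026]), 'tcp_rot': array([-0.00417909,  3.13601345,  0.00474346]), 'wrist_force': array([0.11750333, 4.99135634, 4.22372376]), 'torque': array([ 1.02723697,  0.06561116, -0.07206827]), 'gripper_force': 29.59712952375412, 'gripper_width': 0.01667359952439598}
```

View pics/c1.png

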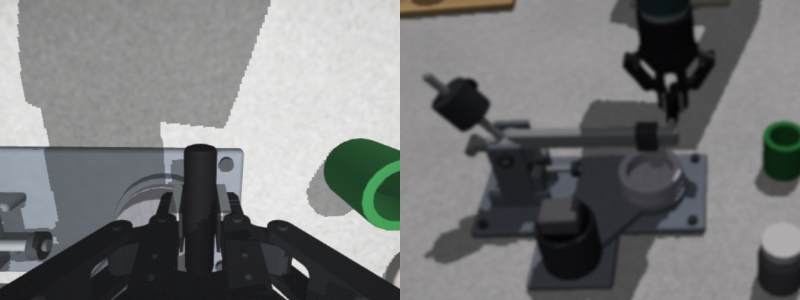

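Gripped, but the fingers were lifted about 6 mm while closing. I'll regrip a little lower and shift to centre.

Emit:
{"api": "jog_arm", "payload": {"motion": [{"wx": 0,"wy": 0,"wz": 0,"tx": 0,"ty": 0,"tz": 0,"hand": 0.3},{"wx": 0,"wy": 0,"wz": 0,"tx": 0,"ty": 0.002,"tz": 0.002,"hand": 0.3},{"wx": 0,"wy": 0,"wz": 0,"tx": 0,"ty": 0,"tz": 0.002,"hand": 0.3},{"wx": 0,"wy": 0,"wz": 0,"tx": 0,"ty": 0,"tz": 0,"hand": 0.3}]}}

```text
clock: 7.48
ee_pos: [0.537, 0.0147, 0.1039]
tcp_rot: [0.003, -3.141, 0.001]
wrist_force: [-0.4, -0.3, 0.4]
gripper_width: 0.0255
gripper_force: 0.0
```

Emit:
{"api": "jog_arm", "payload": {"motion": [{"wx": 0,"wy": 0,"wz": 0,"tx": 0,"ty": 0,"tz": 0,"hand": 0.2},{"wx": 0,"wy": 0,"wz": 0,"tx": 0,"ty": 0,"tz": 0,"hand": 0.15},{"wx": 0,"wy": 0,"wz": 0,"tx": 0,"ty": 0,"tz": 0,"hand": 0.1},{"wx": 0,"wy": 0,"wz": 0,"tx": 0,"ty": 0,"tz": 0,"hand": 0.05},{"wx": 0,"wy": 0,"wz": 0,"tx": 0,"ty": 0,"tz": 0,"hand": 0},{"wx": 0,"wy": 0,"wz": 0,"tx": 0,"ty": 0,"tz": 0,"hand": 0}], "force": 30}}

```text
clock: 7.98
ee_pos: [0.537, 0.0143, 0.104]
tcp_rot: [0.002, -3.141, 0.002]
wrist_force: [-1.0, -4.8, -1.3]
gripper_width: 0.0169
gripper_force: 29.2
```

Run:
```python
import numpy as np
d=[.01,.02]+[.03]*36
th=np.concatenate([[0],np.cumsum(d)])+.044
y=225.2*np.cos(th);z=225.2*np.sin(th)
for i in range(len(d)): print(i,round(th[i+1]-.044,2),"ty %.1f tz %.1f"%(y[i+1]-y[i],-(z[i+1]-z[i])),"cum y %.1f z %.1f"%(y[i+1]-y[0]+13.8,z[i+1]-z[0]+104))
```

```text
0 0.01 ty -0.1 tz -2.2 cum y 13.7 z 106.2
1 0.03 ty -0.3 tz -4.5 cum y 13.4 z 110.7
2 0.06 ty -0.6 tz -6.7 cum y 12.8 z 117.5
3 0.09 ty -0.8 tz -6.7 cum y 12.0 z 124.2
4 0.12 ty -1.0 tz -6.7 cum y 11.0 z 130.9
5 0.15 ty -1.2 tz -6.6 cum y 9.8 z 137.5
6 0.18 ty -1.4 tz -6.6 cum y 8.4 z 144.1
7 0.21 ty -1.6 tz -6.6 cum y 6.8 z 150.7
8 0.24 ty -1.8 tz -6.5 cum y 5.0 z 157.2
9 0.27 ty -2.0 tz -6.5 cum y 3.0 z 163.7
10 0.3 ty -2.2 tz -6.4 cum y 0.8 z 170.0
11 0.33 ty -2.4 tz -6.3 cum y -1.5 z 176.4
12 0.36 ty -2.6 tz -6.3 cum y -4.1 z 182.6
13 0.39 ty -2.7 tz -6.2 cum y -6.9 z 188.8
14 0.42 ty -2.9 tz -6.1 cum y -9.8 z 194.9
15 0.45 ty -3.1 tz -6.0 cum y -12.9 z 200.9
16 0.48 ty -3.3 tz -5.9 cum y -16.2 z 206.8
17 0.51 ty -3.5 tz -5.8 cum y -19.7 z 212.6
18 0.54 ty -3.6 tz -5.7 cum y -23.3 z 218.3
19 0.57 ty -3.8 tz -5.6 cum y -27.1 z 223.8
20 0.6 ty -4.0 tz -5.5 cum y -31.1 z 229.3
21 0.63 ty -4.1 tz -5.3 cum y -35.2 z 234.6
22 0.66 ty -4.3 tz -5.2 cum y -39.5 z 239.9
23 0.69 ty -4.4 tz -5.1 cum y -44.0 z 244.9
24 0.72 ty -4.6 tz -4.9 cum y -48.6 z 249.9
25 0.75 ty -4.7 tz -4.8 cum y -53.3 z 254.7
26 0.78 ty -4.9 tz -4.7 cum y -58.2 z 259.4
27 0.81 ty -5.0 tz -4.5 cum y -63.2 z 263.9
28 0.84 ty -5.2 tz -4.4 cum y -68.4 z 268.2
29 0.87 ty -5.3 tz -4.2 cum y -73.7 z 272.4
30 0.9 ty -5.4 tz -4.0 cum y -79.1 z 276.5
31 0.93 ty -5.5 tz -3.9 cum y -84.6 z 280.4
32 0.96 ty -5.6 tz -3.7 cum y -90.3 z 284.1
33 0.99 ty -5.8 tz -3.5 cum y -96.0 z 287.6
34 1.02 ty -5.9 tz -3.4 cum y -101.9 z 291.0
35 1.05 ty -6.0 tz -3.2 cum y -107.8 z 294.2
36 1.08 ty -6.0 tz -3.0 cum y -113.9 z 297.2
37 1.11 ty -6.1 tz -2.8 cum y -120.0 z 300.0
```

Emit:
{"api": "jog_arm", "payload": {"motion": [{"wx": 0,"wy": 0,"wz": 0,"tx": 0,"ty": -0.0008,"tz": -0.0022,"hand": 0},{"wx": 0,"wy": 0,"wz": 0,"tx": 0,"ty": -0.0003,"tz": -0.0045,"hand": 0},{"wx": 0,"wy": 0,"wz": 0,"tx": 0,"ty": -0.0006,"tz": -0.0067,"hand": 0},{"wx": 0,"wy": 0,"wz": 0,"tx": 0,"ty": -0.0008,"tz": -0.0067,"hand": 0},{"wx": 0,"wy": 0,"wz": 0,"tx": 0,"ty": -0.001,"tz": -0.0067,"hand": 0},{"wx": 0,"wy": 0,"wz": 0,"tx": 0,"ty": -0.0012,"tz": -0.0066,"hand": 0},{"wx": 0,"wy": 0,"wz": 0,"tx": 0,"ty": -0.0014,"tz": -0.0066,"hand": 0},{"wx": 0,"wy": 0,"wz": 0,"tx": 0,"ty": -0.0016,"tz": -0.0066,"hand": 0}]}}

```text
clock: 8.65
ee_pos: [0.537, 0.0075, 0.1515]
tcp_rot: [0.004, -3.141, -0.002]
wrist_force: [-1.0, -1.3, -4.1]
gripper_width: 0.017
gripper_force: 29.5
```

Emit:
{"api": "jog_arm", "payload": {"motion": [{"wx": 0,"wy": 0,"wz": 0,"tx": 0,"ty": -0.0018,"tz": -0.0065,"hand": 0},{"wx": 0,"wy": 0,"wz": 0,"tx": 0,"ty": -0.002,"tz": -0.0065,"hand": 0},{"wx": 0,"wy": 0,"wz": 0,"tx": 0,"ty": -0.0022,"tz": -0.0064,"hand": 0},{"wx": 0,"wy": 0,"wz": 0,"tx": 0,"ty": -0.0024,"tz": -0.0063,"hand": 0},{"wx": 0,"wy": 0,"wz": 0,"tx": 0,"ty": -0.0026,"tz": -0.0063,"hand": 0},{"wx": 0,"wy": 0,"wz": 0,"tx": 0,"ty": -0.0027,"tz": -0.0062,"hand": 0},{"wx": 0,"wy": 0,"wz": 0,"tx": 0,"ty": -0.0029,"tz": -0.0061,"hand": 0},{"wx": 0,"wy": 0,"wz": 0,"tx": 0,"ty": -0.0031,"tz": -0.006,"hand": 0}]}}

```text
clock: 9.32
ee_pos: [0.5369, -0.0112, 0.2021]
tcp_rot: [0.005, -3.141, -0.006]
wrist_force: [-3.8, 4.7, -0.8]
gripper_width: 0.0167
gripper_force: 29.3
```

Emit:
{"api": "jog_arm", "payload": {"motion": [{"wx": 0,"wy": 0,"wz": 0,"tx": 0.0004,"ty": -0.0028,"tz": -0.0059,"hand": 0},{"wx": 0,"wy": 0,"wz": 0,"tx": 0.0004,"ty": -0.003,"tz": -0.0058,"hand": 0},{"wx": 0,"wy": 0,"wz": 0,"tx": 0.0002,"ty": -0.0033,"tz": -0.0057,"hand": 0},{"wx": 0,"wy": 0,"wz": 0,"tx": 0.0002,"ty": -0.0035,"tz": -0.0056,"hand": 0},{"wx": 0,"wy": 0,"wz": 0,"tx": 0,"ty": -0.0037,"tz": -0.0055,"hand": 0},{"wx": 0,"wy": 0,"wz": 0,"tx": 0,"ty": -0.0039,"tz": -0.0053,"hand": 0}]}}

```text
clock: 9.82
ee_pos: [0.5368, -0.0322, 0.2365]
tcp_rot: [-0.004, 3.14, 0.003]
wrist_force: [-3.2, 4.7, 3.1]
gripper_width: 0.0169
gripper_force: 29.4
```

Run:
```python
from h import *
o=telemetry.get_obs(); print(o["ee_pos"],o["tcp_rot"],o["wrist_force"])
P=campose("wrist",o)
im=vision.read_camera("wrist"); b=vision.read_camera("scene")
cv2.imwrite("pics/c2.png",np.hstack([cv2.resize(im,(400,300)),cv2.resize(b[70:270,60:327],(400,300))]))
for c in("wrist","scene"):
  for d in vision.pinpoint("handle",c)[:1]:
    t,r=ray(c,d["centre"],P if c=="wrist" else None)
    p=t+r*(.541-t[0])/r[0]; print(c,d["p"],p.round(4),"angle",np.arctan2(p[2]-.115,p[1]+.2112)-.044,np.hypot(p[2]-.115,p[1]+.2112))
```

```text
[ 0.5367736  -0.03223637  0.23649751] [-4.00212654e-03  3.14003372e+00  2.93305348e-03] [-3.21622248  4.69000764  3.10730389]
wrist 0.77 [ 0.541  -0.0333  0.2532] angle 0.6165342346937227 0.22522776243403675
scene 0.62 [ 0.541  -0.0336  0.2442] angle 0.5851100242611174 0.21963892561290566
```

View pics/c2.png

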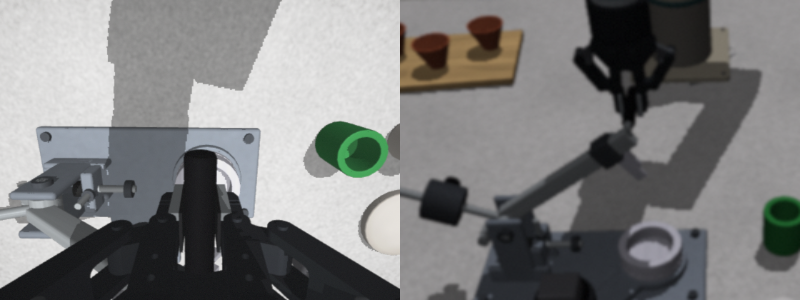

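The arm is at about 0.61 rad with the handle still well inside the pads (about 4 mm of creep). Continuing over the balance point.

Emit:
{"api": "jog_arm", "payload": {"motion": [{"wx": 0,"wy": 0,"wz": 0,"tx": 0.0003,"ty": -0.0036,"tz": -0.0053,"hand": 0},{"wx": 0,"wy": 0,"wz": 0,"tx": 0.0003,"ty": -0.004,"tz": -0.0052,"hand": 0},{"wx": 0,"wy": 0,"wz": 0,"tx": 0.0003,"ty": -0.0042,"tz": -0.0051,"hand": 0},{"wx": 0,"wy": 0,"wz": 0,"tx": 0,"ty": -0.0046,"tz": -0.0049,"hand": 0},{"wx": 0,"wy": 0,"wz": 0,"tx": 0,"ty": -0.0047,"tz": -0.0048,"hand": 0},{"wx": 0,"wy": 0,"wz": 0,"tx": 0,"ty": -0.0049,"tz": -0.0047,"hand": 0},{"wx": 0,"wy": 0,"wz": 0,"tx": 0,"ty": -0.005,"tz": -0.0045,"hand": 0},{"wx": 0,"wy": 0,"wz": 0,"tx": 0,"ty": -0.0052,"tz": -0.0044,"hand": 0}]}}

```text
clock: 10.68
ee_pos: [0.5365, -0.069, 0.2762]
tcp_rot: [-0.003, 3.138, 0.002]
wrist_force: [-0.1, 4.8, 4.8]
gripper_width: 0.0168
gripper_force: 29.1
```

Emit:
{"api": "jog_arm", "payload": {"motion": [{"wx": 0,"wy": 0,"wz": 0,"tx": 0,"ty": -0.0044,"tz": -0.0044,"hand": 0},{"wx": 0,"wy": 0,"wz": 0,"tx": 0,"ty": -0.005,"tz": -0.0042,"hand": 0},{"wx": 0,"wy": 0,"wz": 0,"tx": 0,"ty": -0.0053,"tz": -0.004,"hand": 0},{"wx": 0,"wy": 0,"wz": 0,"tx": 0,"ty": -0.0055,"tz": -0.0039,"hand": 0},{"wx": 0,"wy": 0,"wz": 0,"tx": 0,"ty": -0.0056,"tz": -0.0037,"hand": 0},{"wx": 0,"wy": 0,"wz": 0,"tx": 0,"ty": -0.0057,"tz": -0.0035,"hand": 0}]}}

```text
clock: 11.18
ee_pos: [0.5362, -0.1017, 0.2983]
tcp_rot: [-0.003, 3.14, -0.003]
wrist_force: [3.1, 2.2, 2.5]
gripper_width: 0.0171
gripper_force: 30.6
```

Emit:
{"api": "jog_arm", "payload": {"motion": [{"wx": 0,"wy": 0,"wz": 0,"tx": 0,"ty": -0.0058,"tz": -0.0033,"hand": 0},{"wx": 0,"wy": 0,"wz": 0,"tx": 0,"ty": -0.0059,"tz": -0.0031,"hand": 0},{"wx": 0,"wy": 0,"wz": 0,"tx": 0,"ty": -0.006,"tz": -0.0029,"hand": 0},{"wx": 0,"wy": 0,"wz": 0,"tx": 0,"ty": -0.005,"tz": -0.0022,"hand": 0},{"wx": 0,"wy": 0,"wz": 0,"tx": 0,"ty": -0.003,"tz": -0.001,"hand": 0}]}}

```text
clock: 11.6
ee_pos: [0.5358, -0.1273, 0.3103]
tcp_rot: [-0.002, 3.141, -0.001]
wrist_force: [2.6, -0.3, 1.5]
gripper_width: 0.0169
gripper_force: 30.8
```

The arm is at about 1.14 rad, past balance. I'll loosen the fingers slowly into a cage, so the arm leans on the leading finger by its own pull. The fingers can then never force it against the stop.

Emit:
{"api": "jog_arm", "payload": {"motion": [{"wx": 0,"wy": 0,"wz": 0,"tx": 0,"ty": 0,"tz": 0,"hand": 0.19},{"wx": 0,"wy": 0,"wz": 0,"tx": 0,"ty": 0,"tz": 0,"hand": 0.2},{"wx": 0,"wy": 0,"wz": 0,"tx": 0,"ty": 0,"tz": 0,"hand": 0.22},{"wx": 0,"wy": 0,"wz": 0,"tx": 0,"ty": 0,"tz": 0.001,"hand": 0.24},{"wx": 0,"wy": 0,"wz": 0,"tx": 0,"ty": 0,"tz": 0.001,"hand": 0.26},{"wx": 0,"wy": 0,"wz": 0,"tx": 0,"ty": 0,"tz": 0.001,"hand": 0.28},{"wx": 0,"wy": 0,"wz": 0,"tx": 0,"ty": 0,"tz": 0.001,"hand": 0.3},{"wx": 0,"wy": 0,"wz": 0,"tx": 0,"ty": 0,"tz": 0,"hand": 0.31}]}}

```text
clock: 12.27
ee_pos: [0.535, -0.126, 0.3056]
tcp_rot: [0.003, -3.14, 0.0]
wrist_force: [-0.2, -2.5, -0.3]
gripper_width: 0.0264
gripper_force: 1.1
```

Emit:
{"api": "jog_arm", "payload": {"motion": [{"wx": 0,"wy": 0,"wz": 0,"tx": 0,"ty": -0.0025,"tz": -0.0008,"hand": 0.31},{"wx": 0,"wy": 0,"wz": 0,"tx": 0,"ty": -0.0025,"tz": -0.0008,"hand": 0.31},{"wx": 0,"wy": 0,"wz": 0,"tx": 0,"ty": -0.0025,"tz": -0.0008,"hand": 0.31}]}}

```text
clock: 12.52
ee_pos: [0.535, -0.1339, 0.3081]
tcp_rot: [0.003, -3.14, 0.0]
wrist_force: [-1.5, -2.3, -2.0]
gripper_width: 0.0265
gripper_force: 1.3
```

Emit:
{"api": "jog_arm", "payload": {"motion": [{"wx": 0,"wy": 0,"wz": 0,"tx": 0,"ty": -0.0025,"tz": -0.0007,"hand": 0.31},{"wx": 0,"wy": 0,"wz": 0,"tx": 0,"ty": -0.0025,"tz": -0.0007,"hand": 0.31},{"wx": 0,"wy": 0,"wz": 0,"tx": 0,"ty": -0.0025,"tz": -0.0007,"hand": 0.31}]}}

```text
clock: 12.77
ee_pos: [0.5354, -0.1415, 0.3104]
tcp_rot: [0.003, -3.141, 0.0]
wrist_force: [-1.5, -3.6, -0.6]
gripper_width: 0.0265
gripper_force: 1.4
```

Emit:
{"api": "jog_arm", "payload": {"motion": [{"wx": 0,"wy": 0,"wz": 0,"tx": 0,"ty": -0.0025,"tz": -0.0007,"hand": 0.31},{"wx": 0,"wy": 0,"wz": 0,"tx": 0,"ty": -0.0025,"tz": -0.0007,"hand": 0.31},{"wx": 0,"wy": 0,"wz": 0,"tx": 0,"ty": -0.0025,"tz": -0.0006,"hand": 0.31}]}}

```text
clock: 13.02
ee_pos: [0.5357, -0.149, 0.3126]
tcp_rot: [-0.003, 3.142, -0.0]
wrist_force: [-1.8, -3.4, -1.6]
gripper_width: 0.0266
gripper_force: 1.5
```

Emit:
{"api": "jog_arm", "payload": {"motion": [{"wx": 0,"wy": 0,"wz": 0,"tx": 0,"ty": -0.0025,"tz": -0.0006,"hand": 0.31},{"wx": 0,"wy": 0,"wz": 0,"tx": 0,"ty": -0.0025,"tz": -0.0005,"hand": 0.31},{"wx": 0,"wy": 0,"wz": 0,"tx": 0,"ty": -0.0025,"tz": -0.0005,"hand": 0.31}]}}

```text
clock: 13.27
ee_pos: [0.5358, -0.1564, 0.3142]
tcp_rot: [-0.003, 3.141, -0.0]
wrist_force: [-1.4, -3.5, -1.8]
gripper_width: 0.0261
gripper_force: 1.6
```

Emit:
{"api": "jog_arm", "payload": {"motion": [{"wx": 0,"wy": 0,"wz": 0,"tx": 0,"ty": -0.0025,"tz": -0.0005,"hand": 0.31},{"wx": 0,"wy": 0,"wz": 0,"tx": 0,"ty": -0.0025,"tz": -0.0005,"hand": 0.31},{"wx": 0,"wy": 0,"wz": 0,"tx": 0,"ty": -0.0025,"tz": -0.0005,"hand": 0.31}]}}

```text
clock: 13.52
ee_pos: [0.5359, -0.1639, 0.3158]
tcp_rot: [-0.003, 3.141, -0.0]
wrist_force: [-0.5, -3.0, -1.9]
gripper_width: 0.0267
gripper_force: 1.6
```

Emit:
{"api": "jog_arm", "payload": {"motion": [{"wx": 0,"wy": 0,"wz": 0,"tx": 0,"ty": -0.0025,"tz": -0.0005,"hand": 0.31},{"wx": 0,"wy": 0,"wz": 0,"tx": 0,"ty": -0.0025,"tz": -0.0004,"hand": 0.31},{"wx": 0,"wy": 0,"wz": 0,"tx": 0,"ty": -0.0025,"tz": -0.0004,"hand": 0.31}]}}

```text
clock: 13.77
ee_pos: [0.5359, -0.1714, 0.3171]
tcp_rot: [-0.003, 3.141, -0.0]
wrist_force: [-0.4, -2.8, -2.0]
gripper_width: 0.0269
gripper_force: 1.6
```

Emit:
{"api": "jog_arm", "payload": {"motion": [{"wx": 0,"wy": 0,"wz": 0,"tx": 0,"ty": -0.0025,"tz": -0.0004,"hand": 0.31},{"wx": 0,"wy": 0,"wz": 0,"tx": 0,"ty": -0.0025,"tz": -0.0004,"hand": 0.31},{"wx": 0,"wy": 0,"wz": 0,"tx": 0,"ty": -0.0025,"tz": -0.0003,"hand": 0.31}]}}

```text
clock: 14.02
ee_pos: [0.5359, -0.1789, 0.3182]
tcp_rot: [-0.003, 3.141, -0.0]
wrist_force: [0.2, -3.5, -2.2]
gripper_width: 0.0262
gripper_force: 1.7
```

Emit:
{"api": "jog_arm", "payload": {"motion": [{"wx": 0,"wy": 0,"wz": 0,"tx": 0,"ty": -0.0025,"tz": -0.0003,"hand": 0.31},{"wx": 0,"wy": 0,"wz": 0,"tx": 0,"ty": -0.0025,"tz": -0.0003,"hand": 0.31},{"wx": 0,"wy": 0,"wz": 0,"tx": 0,"ty": -0.0025,"tz": -0.0003,"hand": 0.31}]}}

```text
clock: 14.27
ee_pos: [0.5358, -0.1864, 0.319]
tcp_rot: [-0.003, 3.141, -0.0]
wrist_force: [-0.1, -2.8, -2.0]
gripper_width: 0.0268
gripper_force: 1.7
```

Emit:
{"api": "jog_arm", "payload": {"motion": [{"wx": 0,"wy": 0,"wz": 0,"tx": 0,"ty": -0.0025,"tz": -0.0003,"hand": 0.31},{"wx": 0,"wy": 0,"wz": 0,"tx": 0,"ty": -0.0025,"tz": -0.0002,"hand": 0.31},{"wx": 0,"wy": 0,"wz": 0,"tx": 0,"ty": -0.0025,"tz": -0.0002,"hand": 0.31}]}}

```text
clock: 14.52
ee_pos: [0.5358, -0.1939, 0.3197]
tcp_rot: [-0.003, 3.142, -0.0]
wrist_force: [0.7, -3.0, -1.7]
gripper_width: 0.0264
gripper_force: 1.7
```

Emit:
{"api": "jog_arm", "payload": {"motion": [{"wx": 0,"wy": 0,"wz": 0,"tx": 0,"ty": -0.0025,"tz": -0.0002,"hand": 0.31},{"wx": 0,"wy": 0,"wz": 0,"tx": 0,"ty": -0.0025,"tz": -0.0001,"hand": 0.31},{"wx": 0,"wy": 0,"wz": 0,"tx": 0,"ty": -0.0025,"tz": -0.0001,"hand": 0.31}]}}

```text
clock: 14.77
ee_pos: [0.5358, -0.2014, 0.3201]
tcp_rot: [0.003, -3.142, 0.0]
wrist_force: [0.6, -4.1, -1.6]
gripper_width: 0.0263
gripper_force: 1.7
```

Emit:
{"api": "jog_arm", "payload": {"motion": [{"wx": 0,"wy": 0,"wz": 0,"tx": 0,"ty": -0.0025,"tz": -0.0001,"hand": 0.31},{"wx": 0,"wy": 0,"wz": 0,"tx": 0,"ty": -0.0025,"tz": 0,"hand": 0.31},{"wx": 0,"wy": 0,"wz": 0,"tx": 0,"ty": -0.0025,"tz": 0,"hand": 0.31}]}}

```text
clock: 15.02
ee_pos: [0.5358, -0.2089, 0.3202]
tcp_rot: [0.003, -3.141, 0.0]
wrist_force: [-0.4, -3.5, -1.2]
gripper_width: 0.0266
gripper_force: 1.8
```

Emit:
{"api": "jog_arm", "payload": {"motion": [{"wx": 0,"wy": 0,"wz": 0,"tx": 0,"ty": -0.0025,"tz": 0,"hand": 0.31},{"wx": 0,"wy": 0,"wz": 0,"tx": 0,"ty": -0.0025,"tz": 0.0001,"hand": 0.31},{"wx": 0,"wy": 0,"wz": 0,"tx": 0,"ty": -0.0025,"tz": 0.0001,"hand": 0.31}]}}

```text
clock: 15.27
ee_pos: [0.5358, -0.2164, 0.32]
tcp_rot: [0.003, -3.141, 0.0]
wrist_force: [-0.1, -2.1, -2.9]
gripper_width: 0.0266
gripper_force: 1.8
```

Emit:
{"api": "jog_arm", "payload": {"motion": [{"wx": 0,"wy": 0,"wz": 0,"tx": 0,"ty": -0.0025,"tz": 0.0001,"hand": 0.31},{"wx": 0,"wy": 0,"wz": 0,"tx": 0,"ty": -0.0025,"tz": 0.0002,"hand": 0.31},{"wx": 0,"wy": 0,"wz": 0,"tx": 0,"ty": -0.0025,"tz": 0.0002,"hand": 0.31}]}}

```text
clock: 15.52
ee_pos: [0.5358, -0.2239, 0.3195]
tcp_rot: [0.003, -3.142, 0.0]
wrist_force: [-0.5, -2.9, -2.3]
gripper_width: 0.0265
gripper_force: 1.8
```

Emit:
{"api": "jog_arm", "payload": {"motion": [{"wx": 0,"wy": 0,"wz": 0,"tx": 0,"ty": -0.0025,"tz": 0.0002,"hand": 0.31},{"wx": 0,"wy": 0,"wz": 0,"tx": 0,"ty": -0.0025,"tz": 0.0003,"hand": 0.31},{"wx": 0,"wy": 0,"wz": 0,"tx": 0,"ty": -0.0025,"tz": 0.0003,"hand": 0.31}]}}

```text
clock: 15.77
ee_pos: [0.5361, -0.2305, 0.3191]
tcp_rot: [-0.004, 3.141, 0.003]
wrist_force: [0.2, -0.1, -0.5]
gripper_width: 0.0266
gripper_force: 0.0
```

Pad force and Fy fell to zero, so the arm has taken its stop (about 1.6 rad). Opening slowly and lifting away.

Emit:
{"api": "jog_arm", "payload": {"motion": [{"wx": 0,"wy": 0,"wz": 0,"tx": 0,"ty": 0,"tz": 0,"hand": 0.34},{"wx": 0,"wy": 0,"wz": 0,"tx": 0,"ty": 0,"tz": 0,"hand": 0.4},{"wx": 0,"wy": 0,"wz": 0,"tx": 0,"ty": 0,"tz": 0,"hand": 0.5},{"wx": 0,"wy": 0,"wz": 0,"tx": 0,"ty": 0,"tz": 0,"hand": 0.5},{"wx": 0,"wy": 0,"wz": 0,"tx": 0,"ty": 0,"tz": -0.015,"hand": 0.5},{"wx": 0,"wy": 0,"wz": 0,"tx": 0,"ty": 0,"tz": -0.025,"hand": 0.5},{"wx": 0,"wy": 0,"wz": 0,"tx": 0,"ty": 0,"tz": -0.025,"hand": 0.5},{"wx": 0,"wy": 0,"wz": 0,"tx": 0,"ty": 0,"tz": 0,"hand": 0.5}]}}

```text
clock: 16.43
ee_pos: [0.5377, -0.2319, 0.3895]
tcp_rot: [-0.004, 3.134, -0.007]
wrist_force: [0.7, 0.3, 1.5]
gripper_width: 0.0428
gripper_force: 0.0
```

Run:
```python
from h import *
o=telemetry.get_obs(); print(o["clock"],o["ee_pos"],o["wrist_force"],o["q"])
P=campose("wrist",o)
im=vision.read_camera("wrist"); b=vision.read_camera("scene")
cv2.imwrite("pics/c3.png",np.hstack([cv2.resize(im,(400,300)),cv2.resize(b[70:270,60:327],(400,300))]))
for c in("wrist","scene"):
  for k,z in dict(mould=0,socket=.038).items():
   for d in vision.pinpoint(k,c)[:3]:
    print(c,k,round(d["p"],2),np.round(d["centre"],1),onz(c,d["centre"],z,P if c=="wrist" else None).round(4))
vision.read_camera("top")
for k,z in dict(mould=0,socket=.038,saucer=0,jar=0,ribtool=0).items():
   for d in vision.pinpoint(k,"top")[:3]:
    print(k,round(d["p"],2),np.round(d["centre"],1),onz("top",d["centre"],z).round(4))
```

```text
16.4333 [ 0.53769763 -0.23187045  0.38950679] [0.65890949 0.26424006 1.48928817] [-5.17651402e-01  1.61902710e-01  1.57331226e-01  1.55717549e+00
  2.84919073e-04 -5.19962441e-01]
wrist mould 0.73 [551.6 171.8] [0.5593 0.1822 0.    ]
wrist socket 0.96 [423.5 209.6] [ 0.6091 -0.0221  0.038 ]
scene mould 0.89 [364.2 229.7] [ 0.5577  0.2946 -0.    ]
scene mould 0.63 [313.3 231.8] [ 0.5605  0.1739 -0.    ]
scene socket 0.56 [228. 237.] [ 0.6058 -0.0205  0.038 ]
mould 0.98 [211.7 199.5] [0.568  0.2869 0.    ]
mould 0.64 [256.2 204.7] [0.5575 0.1688 0.    ]
socket 0.71 [331.8 184.6] [ 0.6108 -0.0256  0.038 ]
saucer 0.62 [204.3 152.2] [0.6946 0.3122 0.    ]
saucer 0.53 [328.4 184.9] [ 0.6157 -0.0208 -0.    ]
jar 0.79 [263.5 131.3] [0.7561 0.1559 0.    ]
ribtool 0.64 [179.5 280.9] [0.3531 0.3611 0.    ]
```

View pics/c3.png

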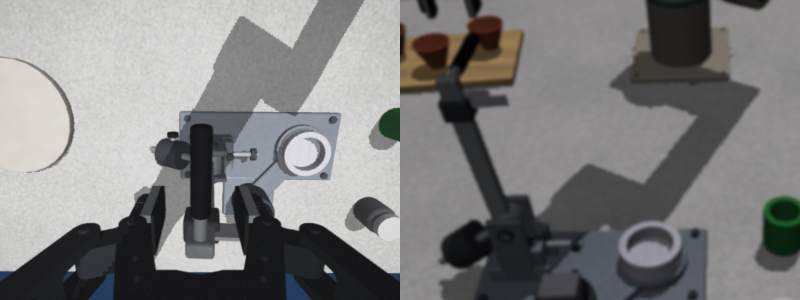

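The arm stands upright on its stop by itself, with the handle free between the fingers (left half, column 200) and the cup head clear at (302,152). On the way to the mould I'll take a closer look at the cup head.

Emit:
{"api": "jog_arm", "payload": {"motion": [{"wx": 0,"wy": 0,"wz": 0,"tx": 0,"ty": 0.02,"tz": 0,"hand": 1},{"wx": 0,"wy": 0,"wz": 0,"tx": 0,"ty": 0.035,"tz": 0,"hand": 1},{"wx": 0,"wy": 0,"wz": 0,"tx": -0.01,"ty": 0.035,"tz": 0.01,"hand": 1},{"wx": 0,"wy": 0,"wz": 0,"tx": -0.01,"ty": 0.035,"tz": 0.03,"hand": 1},{"wx": 0,"wy": 0,"wz": 0,"tx": -0.01,"ty": 0.035,"tz": 0.035,"hand": 1},{"wx": 0,"wy": 0,"wz": 0,"tx": -0.01,"ty": 0.035,"tz": 0.035,"hand": 1},{"wx": 0,"wy": 0,"wz": 0,"tx": 0,"ty": 0.015,"tz": 0.02,"hand": 1},{"wx": 0,"wy": 0,"wz": 0,"tx": 0,"ty": 0,"tz": 0,"hand": 1}]}}

```text
clock: 17.7
ee_pos: [0.5674, -0.0338, 0.2639]
tcp_rot: [0.01, -3.132, -0.004]
wrist_force: [-0.1, 0.8, -0.7]
gripper_width: 0.0855
gripper_force: 0.0
```

Run:
```python
from h import *
o=telemetry.get_obs(); print(o["clock"],o["ee_pos"],o["tcp_rot"],o["wrist_force"])
P=campose("wrist",o)
im=vision.read_camera("wrist")
for d in vision.pinpoint("socket","wrist")[:2]: print(round(d["p"],2),np.round(d["centre"],1),onz("wrist",d["centre"],.038,P).round(4))
v=im.copy()
t=np.linspace(0,2*np.pi,90)
for r,z,c in((.046,.062,(0,0,255)),(.034,.062,(0,255,0)),(.034,.038,(255,0,0))):
  pts=np.array([proj("wrist",[.6105+r*np.cos(a),-.0223+r*np.sin(a),z],P) for a in t]).astype(np.int32)
  cv2.polylines(v,[pts],True,c,1)
c=proj("wrist",[.6105,-.0223,.05],P).astype(int);x0,y0=c[0]-130,max(0,c[1]-100)
print(x0,y0); cv2.imwrite("pics/c4.png",cv2.resize(v[y0:y0+200,x0:x0+260],None,fx=3,fy=3))
```

```text
17.7 [ 0.56740821 -0.03376735  0.26385458] [ 0.00953441 -3.1316901  -0.00439368] [-0.12820283  0.81998158 -0.7268829 ]
0.86 [288.5 222.3] [ 0.6128 -0.0232  0.038 ]
159 123
```

View pics/c4.png

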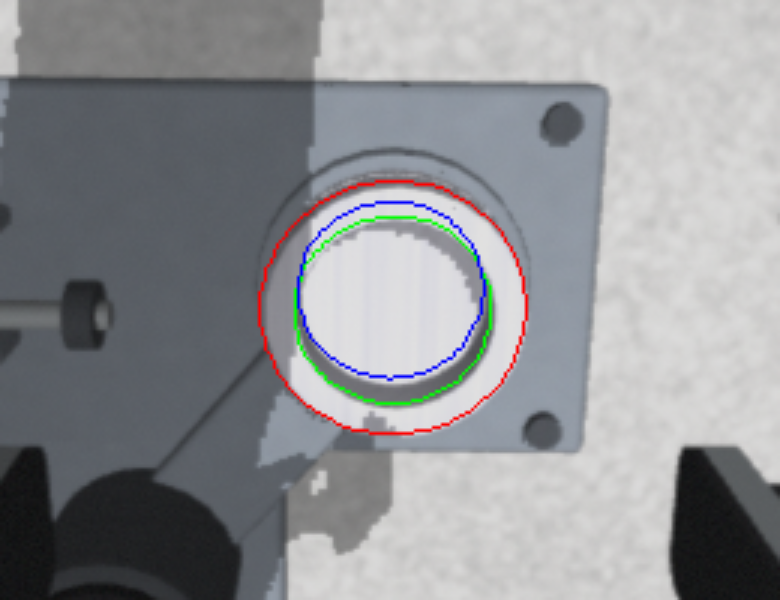

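The projected cup-head rings overlay the picture (rim and bore match to under 1 mm), so the socket is at (0.611, -0.022). Now above the white mould.

Emit:
{"api": "jog_arm", "payload": {"motion": [{"wx": 0,"wy": 0,"wz": 0,"tx": 0,"ty": 0.02,"tz": 0,"hand": 1},{"wx": 0,"wy": 0,"wz": 0,"tx": 0,"ty": 0.035,"tz": 0,"hand": 1},{"wx": 0,"wy": 0,"wz": 0,"tx": 0,"ty": 0.04,"tz": 0,"hand": 1},{"wx": 0,"wy": 0,"wz": 0,"tx": 0,"ty": 0.04,"tz": 0,"hand": 1},{"wx": 0,"wy": 0,"wz": 0,"tx": 0,"ty": 0.04,"tz": 0,"hand": 1},{"wx": 0,"wy": 0,"wz": 0,"tx": 0,"ty": 0.04,"tz": 0,"hand": 1},{"wx": 0,"wy": 0,"wz": 0,"tx": 0,"ty": 0.04,"tz": 0,"hand": 1},{"wx": 0,"wy": 0,"wz": 0,"tx": 0,"ty": 0.035,"tz": 0,"hand": 1}]}}

```text
clock: 18.47
ee_pos: [0.5721, 0.254, 0.2724]
tcp_rot: [-0.001, 3.137, 0.002]
wrist_force: [0.0, -0.3, 0.2]
gripper_width: 0.0851
gripper_force: 0.0
```

Emit:
{"api": "jog_arm", "payload": {"motion": [{"wx": 0,"wy": 0,"wz": 0,"tx": 0,"ty": 0.025,"tz": 0.01,"hand": 1},{"wx": 0,"wy": 0,"wz": 0,"tx": 0,"ty": 0.007,"tz": 0.02,"hand": 1},{"wx": 0,"wy": 0,"wz": 0,"tx": 0,"ty": 0,"tz": 0.02,"hand": 1},{"wx": 0,"wy": 0,"wz": 0,"tx": 0,"ty": 0,"tz": 0,"hand": 1},{"wx": 0,"wy": 0,"wz": 0,"tx": 0,"ty": 0,"tz": 0,"hand": 1}]}}

```text
clock: 18.88
ee_pos: [0.5709, 0.2836, 0.2202]
tcp_rot: [-0.001, 3.141, -0.001]
wrist_force: [-0.1, 0.1, 0.7]
gripper_width: 0.0853
gripper_force: 0.0
```

Run:
```python
from h import *
o=telemetry.get_obs(); print(o["clock"],o["ee_pos"],o["tcp_rot"],R.from_rotvec(o["tcp_rot"]).as_matrix()[:,2],o["wrist_force"])
P=campose("wrist",o)
im=vision.read_camera("wrist")
m=[]
for d in vision.pinpoint("mould","wrist")[:2]: m.append(onz("wrist",d["centre"],0,P));print(round(d["p"],2),np.round(d["centre"],1),m[-1].round(4))
c0=min(m,key=lambda p:np.hypot(p[0]-.566,p[1]-.288))
v=im.copy()
t=np.linspace(0,2*np.pi,90)
for r,z,c in((.033,.07,(0,0,255)),(.023,.07,(255,0,255)),(.033,.004,(255,0,0))):
  pts=np.array([proj("wrist",[c0[0]+r*np.cos(a),c0[1]+r*np.sin(a),z],P) for a in t]).astype(np.int32)
  cv2.polylines(v,[pts],True,c,1)
c=proj("wrist",[c0[0],c0[1],.04],P).astype(int);x0,y0=max(0,c[0]-130),max(0,c[1]-100)
print(x0,y0); cv2.imwrite("pics/c5.png",cv2.resize(v[y0:y0+200,x0:x0+260],None,fx=3,fy=3))
```

```text
18.8833 [0.57085434 0.28362606 0.22017379] [-1.03591957e-03  3.14145744e+00 -5.89590700e-04] [ 1.35108736e-04 -3.75316685e-04 -9.99999920e-01] [-0.08182597  0.11270026  0.70741057]
0.86 [180.7 170.1] [0.5597 0.1801 0.    ]
0.79 [285.7 167.3] [0.5567 0.2896 0.    ]
156 74
```

View pics/c5.png

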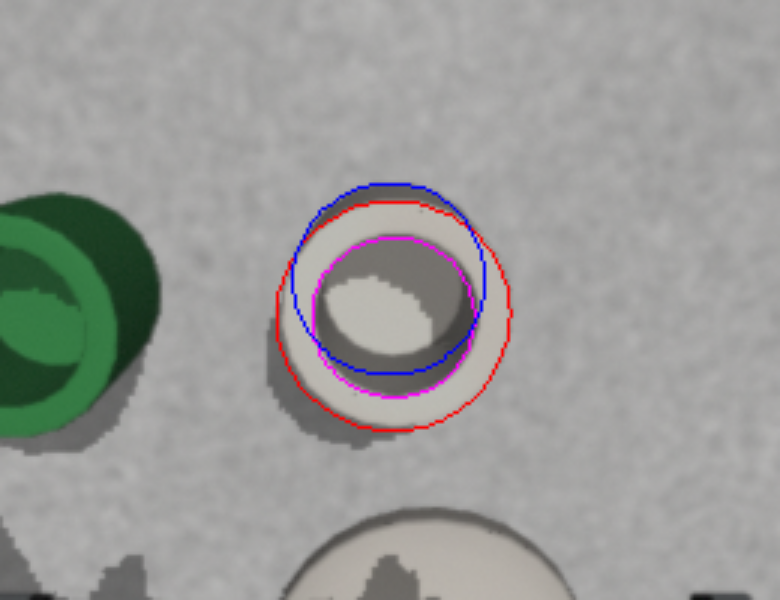

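The white mould's top circle (66 mm outer, 46 mm hollow) overlays the picture at crop (395,315), which puts it at (0.557, 0.2895). It is the plain plaster one, with the green look-alike at the left. Going down and gripping.

Emit:
{"api": "jog_arm", "payload": {"motion": [{"wx": 0,"wy": 0,"wz": 0,"tx": 0.007,"ty": 0.003,"tz": 0.02,"hand": 1},{"wx": 0,"wy": 0,"wz": 0,"tx": 0.007,"ty": 0.003,"tz": 0.03,"hand": 1},{"wx": 0,"wy": 0,"wz": 0,"tx": 0,"ty": 0,"tz": 0.03,"hand": 1},{"wx": 0,"wy": 0,"wz": 0,"tx": 0,"ty": 0,"tz": 0.03,"hand": 1},{"wx": 0,"wy": 0,"wz": 0,"tx": 0,"ty": 0,"tz": 0.03,"hand": 1},{"wx": 0,"wy": 0,"wz": 0,"tx": 0,"ty": 0,"tz": 0.03,"hand": 1},{"wx": 0,"wy": 0,"wz": 0,"tx": 0,"ty": 0,"tz": 0.02,"hand": 1},{"wx": 0,"wy": 0,"wz": 0,"tx": 0,"ty": 0,"tz": 0.002,"hand": 1}]}}

```text
clock: 19.65
ee_pos: [0.5545, 0.2889, 0.0249]
tcp_rot: [0.001, -3.137, 0.003]
wrist_force: [-1.3, -0.8, -0.2]
gripper_width: 0.0857
gripper_force: 0.0
```

Emit:
{"api": "jog_arm", "payload": {"motion": [{"wx": 0,"wy": 0,"wz": 0,"tx": 0,"ty": 0,"tz": 0,"hand": 0.9},{"wx": 0,"wy": 0,"wz": 0,"tx": 0,"ty": 0,"tz": 0,"hand": 0.82},{"wx": 0,"wy": 0,"wz": 0,"tx": 0,"ty": 0,"tz": 0,"hand": 0.78},{"wx": 0,"wy": 0,"wz": 0,"tx": 0,"ty": 0,"tz": 0,"hand": 0.74},{"wx": 0,"wy": 0,"wz": 0,"tx": 0,"ty": 0,"tz": 0,"hand": 0.7},{"wx": 0,"wy": 0,"wz": 0,"tx": 0,"ty": 0,"tz": 0,"hand": 0.7},{"wx": 0,"wy": 0,"wz": 0,"tx": 0,"ty": 0,"tz": 0,"hand": 0.7}], "force": 30}}

```text
clock: 20.23
ee_pos: [0.5588, 0.2912, 0.0306]
tcp_rot: [-0.003, 3.136, 0.002]
wrist_force: [-0.0, -1.6, 6.7]
gripper_width: 0.0664
gripper_force: 33.4
```

Emit:
{"api": "jog_arm", "payload": {"motion": [{"wx": 0,"wy": 0,"wz": 0,"tx": 0,"ty": 0,"tz": -0.008,"hand": 0.7},{"wx": 0,"wy": 0,"wz": 0,"tx": 0,"ty": 0,"tz": -0.015,"hand": 0.7},{"wx": 0,"wy": 0,"wz": 0,"tx": 0,"ty": 0,"tz": -0.03,"hand": 0.7},{"wx": 0,"wy": 0,"wz": 0,"tx": 0,"ty": 0,"tz": -0.035,"hand": 0.7},{"wx": 0,"wy": 0,"wz": 0,"tx": 0,"ty": 0,"tz": -0.035,"hand": 0.7},{"wx": 0,"wy": 0,"wz": 0,"tx": 0,"ty": 0,"tz": -0.03,"hand": 0.7},{"wx": 0,"wy": 0,"wz": 0,"tx": 0,"ty": 0,"tz": -0.015,"hand": 0.7},{"wx": 0,"wy": 0,"wz": 0,"tx": 0,"ty": 0,"tz": 0,"hand": 0.7}]}}

```text
clock: 20.9
ee_pos: [0.559, 0.2921, 0.2014]
tcp_rot: [-0.004, 3.133, 0.006]
wrist_force: [1.0, -0.3, -1.7]
gripper_width: 0.0667
gripper_force: 34.8
```

Emit:
{"api": "jog_arm", "payload": {"motion": [{"wx": 0,"wy": 0,"wz": 0,"tx": -0.003,"ty": -0.015,"tz": 0,"hand": 0.7},{"wx": 0,"wy": 0,"wz": 0,"tx": -0.005,"ty": -0.03,"tz": 0,"hand": 0.7},{"wx": 0,"wy": 0,"wz": 0,"tx": -0.006,"ty": -0.035,"tz": 0,"hand": 0.7},{"wx": 0,"wy": 0,"wz": 0,"tx": -0.006,"ty": -0.035,"tz": 0,"hand": 0.7},{"wx": 0,"wy": 0,"wz": 0,"tx": -0.006,"ty": -0.035,"tz": 0,"hand": 0.7},{"wx": 0,"wy": 0,"wz": 0,"tx": -0.006,"ty": -0.035,"tz": 0,"hand": 0.7},{"wx": 0,"wy": 0,"wz": 0,"tx": -0.006,"ty": -0.035,"tz": 0,"hand": 0.7},{"wx": 0,"wy": 0,"wz": 0,"tx": -0.006,"ty": -0.035,"tz": 0,"hand": 0.7}]}}

```text
clock: 21.57
ee_pos: [0.5986, 0.0335, 0.1928]
tcp_rot: [0.003, -3.137, -0.0]
wrist_force: [0.5, 1.7, -2.4]
gripper_width: 0.0661
gripper_force: 34.8
```

Emit:
{"api": "jog_arm", "payload": {"motion": [{"wx": 0,"wy": 0,"wz": 0,"tx": -0.005,"ty": -0.03,"tz": 0,"hand": 0.7},{"wx": 0,"wy": 0,"wz": 0,"tx": -0.002,"ty": -0.02,"tz": 0,"hand": 0.7},{"wx": 0,"wy": 0,"wz": 0,"tx": -0.001,"ty": -0.009,"tz": 0.01,"hand": 0.7},{"wx": 0,"wy": 0,"wz": 0,"tx": 0,"ty": 0,"tz": 0.02,"hand": 0.7},{"wx": 0,"wy": 0,"wz": 0,"tx": 0,"ty": 0,"tz": 0.01,"hand": 0.7},{"wx": 0,"wy": 0,"wz": 0,"tx": 0,"ty": 0,"tz": 0,"hand": 0.7},{"wx": 0,"wy": 0,"wz": 0,"tx": 0,"ty": 0,"tz": 0,"hand": 0.7}]}}

```text
clock: 22.15
ee_pos: [0.6067, -0.0224, 0.1532]
tcp_rot: [0.005, -3.137, -0.002]
wrist_force: [-0.2, 0.9, -2.1]
gripper_width: 0.0663
gripper_force: 34.8
```

Run:
```python
from h import *
o=telemetry.get_obs(); print(o["clock"],o["ee_pos"],o["tcp_rot"],R.from_rotvec(o["tcp_rot"]).as_matrix().round(4).tolist(),o["wrist_force"])
P=campose("wrist",o); T=R.from_rotvec(o["tcp_rot"]).as_matrix(); e=np.array(o["ee_pos"])
im=vision.read_camera("wrist")
h=.0306  # TCP above underside
v=im.copy();t=np.linspace(0,2*np.pi,90)
def ring(ox,oy,r,c):
  pts=np.array([proj("wrist",e+T@[ox+r*np.cos(a),oy+r*np.sin(a),-(.07-h)],P) for a in t]).astype(np.int32)
  cv2.polylines(v,[pts],True,c,1)
ring(.0015,0,.033,(0,0,255)); ring(.0015,0,.023,(255,0,255))
for r,z,c in((.046,.062,(0,255,0)),(.046,.038,(255,0,0))):
  pts=np.array([proj("wrist",[.611+r*np.cos(a),-.0223+r*np.sin(a),z],P) for a in t]).astype(np.int32)
  cv2.polylines(v,[pts],True,c,1)
cv2.imwrite("pics/c6.png",cv2.resize(v[180:420,120:440],None,fx=2.5,fy=2.5)); cv2.imwrite("pics/raw6.png",im)
for d in vision.pinpoint("mould","wrist")[:2]:
  tt,r=ray("wrist",d["centre"],P); tt=T.T@(tt-e); r=T.T@r; print(d["p"],np.round(d["centre"],1),(tt+r*(h-tt[2])/r[2]).round(4))
```

```text
22.15 [ 0.60667274 -0.02237068  0.15317161] [ 4.58026251e-03 -3.13667078e+00 -1.51133815e-03] [[-1.0, -0.0029, -0.0049], [-0.0029, 1.0, 0.001], [0.0049, 0.001, -1.0]] [-0.15648961  0.92126467 -2.0847467 ]
0.97 [522.6 145.4] [0.0554 0.1186 0.0306]
0.58 [278.8 246.1] [ 0.0024 -0.001   0.0306]
```

View pics/c6.png

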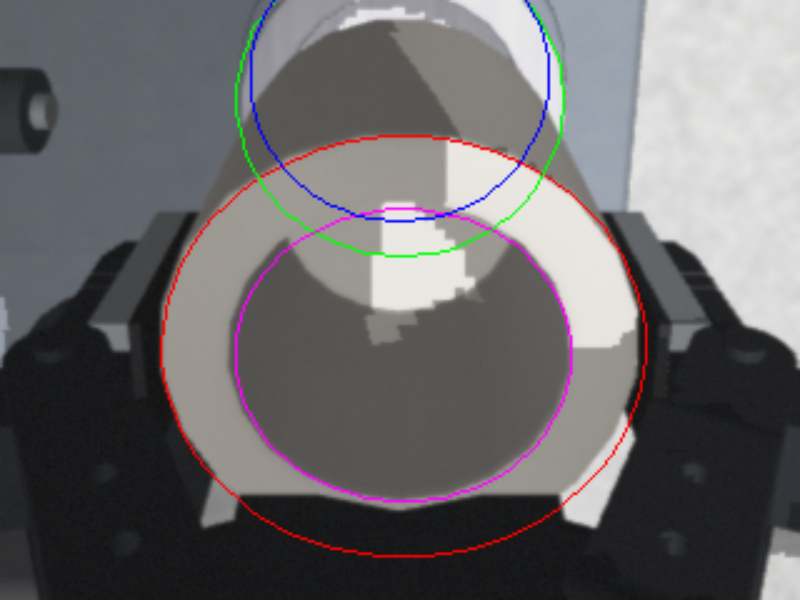

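Held mould fits the overlay: centre 0.5 mm to the left and the top about 1.5 mm lower than assumed (rim at crop (400,345)). It sits square in the fingers. Moving over the socket and down to just above the rim.

Emit:
{"api": "jog_arm", "payload": {"motion": [{"wx": 0,"wy": 0,"wz": 0,"tx": -0.003,"ty": 0.0007,"tz": 0.005,"hand": 0.7},{"wx": 0,"wy": 0,"wz": 0,"tx": -0.0029,"ty": 0,"tz": 0.015,"hand": 0.7},{"wx": 0,"wy": 0,"wz": 0,"tx": 0,"ty": 0,"tz": 0.015,"hand": 0.7},{"wx": 0,"wy": 0,"wz": 0,"tx": 0,"ty": 0,"tz": 0.012,"hand": 0.7},{"wx": 0,"wy": 0,"wz": 0,"tx": 0,"ty": 0,"tz": 0.005,"hand": 0.7},{"wx": 0,"wy": 0,"wz": 0,"tx": 0,"ty": 0,"tz": 0,"hand": 0.7},{"wx": 0,"wy": 0,"wz": 0,"tx": 0,"ty": 0,"tz": 0,"hand": 0.7}]}}

```text
clock: 22.83
ee_pos: [0.6147, -0.0224, 0.1035]
tcp_rot: [0.004, -3.141, -0.0]
wrist_force: [-0.9, 1.2, -2.2]
gripper_width: 0.0664
gripper_force: 34.8
```

Emit:
{"api": "jog_arm", "payload": {"motion": [{"wx": 0,"wy": 0,"wz": 0,"tx": 0.002,"ty": 0.0006,"tz": 0,"hand": 0.7},{"wx": 0,"wy": 0,"wz": 0,"tx": 0,"ty": 0,"tz": 0,"hand": 0.7}]}}

```text
clock: 23.0
ee_pos: [0.6131, -0.022, 0.1045]
tcp_rot: [-0.003, 3.14, -0.0]
wrist_force: [-0.9, -0.3, -2.3]
gripper_width: 0.0664
gripper_force: 34.8
```

Good. Lowering slowly into the bore.

Emit:
{"api": "jog_arm", "payload": {"motion": [{"wx": 0,"wy": 0,"wz": 0,"tx": 0,"ty": 0,"tz": 0.004,"hand": 0.7},{"wx": 0,"wy": 0,"wz": 0,"tx": 0,"ty": 0,"tz": 0.004,"hand": 0.7},{"wx": 0,"wy": 0,"wz": 0,"tx": 0,"ty": 0,"tz": 0.003,"hand": 0.7},{"wx": 0,"wy": 0,"wz": 0,"tx": 0,"ty": 0,"tz": 0.002,"hand": 0.7},{"wx": 0,"wy": 0,"wz": 0,"tx": 0,"ty": 0,"tz": 0.002,"hand": 0.7},{"wx": 0,"wy": 0,"wz": 0,"tx": 0,"ty": 0,"tz": 0,"hand": 0.7}]}}

```text
clock: 23.5
ee_pos: [0.6125, -0.022, 0.0884]
tcp_rot: [0.003, -3.141, -0.0]
wrist_force: [0.3, 0.5, -1.3]
gripper_width: 0.066
gripper_force: 34.9
```

The foot is about 5 mm inside the bore with no contact force. Continuing.

Emit:
{"api": "jog_arm", "payload": {"motion": [{"wx": 0,"wy": 0,"wz": 0,"tx": 0,"ty": 0,"tz": 0.003,"hand": 0.7},{"wx": 0,"wy": 0,"wz": 0,"tx": 0,"ty": 0,"tz": 0.003,"hand": 0.7},{"wx": 0,"wy": 0,"wz": 0,"tx": 0,"ty": 0,"tz": 0.003,"hand": 0.7},{"wx": 0,"wy": 0,"wz": 0,"tx": 0,"ty": 0,"tz": 0.002,"hand": 0.7},{"wx": 0,"wy": 0,"wz": 0,"tx": 0,"ty": 0,"tz": 0.002,"hand": 0.7},{"wx": 0,"wy": 0,"wz": 0,"tx": 0,"ty": 0,"tz": 0,"hand": 0.7}]}}

```text
clock: 24.0
ee_pos: [0.6185, -0.0216, 0.0782]
tcp_rot: [-0.004, 3.129, 0.002]
wrist_force: [7.2, 2.7, 0.8]
gripper_width: 0.0662
gripper_force: 34.9
```

Emit:
{"api": "jog_arm", "payload": {"motion": [{"wx": 0,"wy": 0,"wz": 0,"tx": 0,"ty": 0,"tz": 0,"hand": 0.7},{"wx": 0,"wy": 0,"wz": 0,"tx": 0,"ty": 0,"tz": 0,"hand": 0.7},{"wx": 0,"wy": 0,"wz": 0,"tx": 0,"ty": 0,"tz": 0,"hand": 0.7}]}}

```text
clock: 24.25
ee_pos: [0.6186, -0.0216, 0.0782]
tcp_rot: [-0.004, 3.13, 0.002]
wrist_force: [6.8, 2.4, 1.5]
gripper_width: 0.0662
gripper_force: 34.9
```

Run:
```python
from h import *
o=telemetry.get_obs(); print({k:np.round(v,4) for k,v in o.items()})
```

```text
{'clock': np.float64(24.25), 'q': array([-0.1407,  0.3744, -0.2341,  0.9505,  0.003 , -0.1432]), 'joint_velocities': array([ 0.002 , -0.    , -0.0002, -0.0007, -0.0011, -0.0003]), 'joint_efforts': array([-1.48570e+00, -4.42535e+01,  2.11604e+01,  2.42180e+00,
       -9.17800e-01, -1.46000e-02]), 'ee_pos': array([ 0.6186, -0.0216,  0.0782]), 'tcp_rot': array([-4.0000e-03,  3.1295e+00,  2.1000e-03]), 'wrist_force': array([6.799 , 2.4485, 1.5006]), 'torque': array([ 0.5198, -1.4567,  0.0253]), 'gripper_force': np.float64(34.9391), 'gripper_width': np.float64(0.0662)}
```

```bash
cat > m.py <<'E'
from h import *
def look(name,h=.032):
    o=telemetry.get_obs(); P=campose("wrist",o); T=R.from_rotvec(o["tcp_rot"]).as_matrix(); e=np.array(o["ee_pos"])
    im=vision.read_camera("wrist"); cv2.imwrite("pics/%s.png"%name,im)
    out=[]
    for d in vision.pinpoint("mould","wrist")[:3]:
        t,r=ray("wrist",d["centre"],P); w=t+r*(.04-t[2])/r[2]; t=T.T@(t-e); r=T.T@r; out.append((round(d["p"],2),np.round(d["centre"],1),(t+r*(h-t[2])/r[2]).round(4),w.round(4)))
    for d in vision.pinpoint("socket","wrist")[:2]: out.append(("socket",round(d["p"],2),onz("wrist",d["centre"],.038,P).round(4)))
    return o,im,out
def hollow(im):
    "edge points of the mould's top rim along rays in wrist picture"
    g=cv2.GaussianBlur(im,(3,3),0).astype(float).mean(2)
    # outer left/right edges on some rows, as columns of strongest gradient
    res=[]
    for row in (270,285,300,315,330):
        gr=np.diff(g[row,150:420]); idx=np.argsort(-abs(gr))[:6]; res.append((row,sorted((int(i)+150,int(gr[i])) for i in idx)))
    for col in (260,280,300):
        gr=np.diff(g[170:400,col]); idx=np.argsort(-abs(gr))[:6]; res.append(("col",col,sorted((int(i)+170,int(gr[i])) for i in idx)))
    return res
E
python3 - <<'E'
from m import *
o,im,out=look("raw7")
for x in out: print(x)
a=cv2.imread("pics/raw6.png")
for n,i in(("before",a),("now",im)):
    print(n); [print(r) for r in hollow(i)]
E
```

```text
before
(270, [(272, 30), (293, -31), (358, -30), (362, -31), (379, 38), (380, 30)])
(285, [(334, 39), (367, -50), (368, -65), (369, -45), (399, 54), (400, 57)])
(300, [(343, 42), (372, -45), (373, -65), (374, -50), (409, 43), (410, 55)])
(315, [(162, 33), (183, 41), (184, 43), (347, 43), (374, -46), (375, -32)])
(330, [(183, 25), (184, 42), (185, 35), (373, -35), (374, -38), (375, -19)])
('col', 260, [(186, 30), (189, -44), (190, -53), (191, -26), (379, -36), (380, -40)])
('col', 280, [(186, -30), (187, -39), (260, 33), (303, -36), (383, -49), (384, -34)])
('col', 300, [(234, 50), (235, 40), (298, -39), (299, -51), (379, -44), (380, -36)])
now
(270, [(197, 24), (353, -27), (361, -30), (362, -31), (400, 27), (401, 29)])
(285, [(303, -32), (366, -36), (367, -41), (368, -38), (399, 56), (400, 57)])
(300, [(371, -47), (372, -64), (373, -48), (409, 44), (410, 57), (411, 43)])
(315, [(162, 34), (183, 44), (184, 38), (375, -52), (376, -36), (395, -34)])
(330, [(183, 45), (184, 45), (210, -22), (373, -28), (374, -49), (375, -34)])
('col', 260, [(182, -28), (270, 25), (291, -28), (292, -25), (379, -39), (380, -43)])
('col', 280, [(179, -41), (243, 27), (295, -30), (382, -26), (383, -51), (384, -37)])
('col', 300, [(181, -30), (182, -34), (244, 27), (291, -32), (379, -48), (380, -38)])
```

The mould has pitched a little in the pads and bears on the bore's -x side (Fx about 7 N, no seating yet). I'll back up a few mm to relieve it and measure.

Emit:
{"api": "jog_arm", "payload": {"motion": [{"wx": 0,"wy": 0,"wz": 0,"tx": 0,"ty": 0,"tz": -0.003,"hand": 0.7},{"wx": 0,"wy": 0,"wz": 0,"tx": 0,"ty": 0,"tz": -0.003,"hand": 0.7},{"wx": 0,"wy": 0,"wz": 0,"tx": 0,"ty": 0,"tz": -0.003,"hand": 0.7},{"wx": 0,"wy": 0,"wz": 0,"tx": 0,"ty": 0,"tz": -0.002,"hand": 0.7},{"wx": 0,"wy": 0,"wz": 0,"tx": 0,"ty": 0,"tz": 0,"hand": 0.7}]}}

```text
clock: 24.82
ee_pos: [0.6149, -0.0217, 0.0873]
tcp_rot: [-0.003, 3.137, 0.001]
wrist_force: [3.9, 2.2, -2.2]
gripper_width: 0.0666
gripper_force: 35.1
```

Emit:
{"api": "jog_arm", "payload": {"motion": [{"wx": 0,"wy": 0,"wz": 0,"tx": 0,"ty": 0,"tz": -0.004,"hand": 0.7},{"wx": 0,"wy": 0,"wz": 0,"tx": 0,"ty": 0,"tz": -0.006,"hand": 0.7},{"wx": 0,"wy": 0,"wz": 0,"tx": 0,"ty": 0,"tz": -0.006,"hand": 0.7},{"wx": 0,"wy": 0,"wz": 0,"tx": 0,"ty": 0,"tz": -0.006,"hand": 0.7},{"wx": 0,"wy": 0,"wz": 0,"tx": 0,"ty": 0,"tz": -0.006,"hand": 0.7},{"wx": 0,"wy": 0,"wz": 0,"tx": 0,"ty": 0,"tz": 0,"hand": 0.7}]}}

```text
clock: 25.32
ee_pos: [0.6133, -0.0222, 0.1161]
tcp_rot: [-0.003, 3.14, -0.001]
wrist_force: [0.2, 1.0, -1.8]
gripper_width: 0.0662
gripper_force: 35.1
```

Run:
```python
from m import *
from scipy.optimize import least_squares, differential_evolution
o,im,out=look("raw8"); print(o["clock"],o["ee_pos"].round(4),o["tcp_rot"].round(4),o["wrist_force"].round(1))
for x in out: print(x)
K=np.array(vision.camera_info("wrist")["K"]); M=np.linalg.inv(np.array(vision.camera_info("wrist")["mount"]))
t=np.linspace(0,2*np.pi,160,endpoint=False)
def rings(p,pts=False):
    ox,oy,h,a=p   # mould axis offset at TCP height, TCP above underside, pitch about tool y through (z=-.025)
    c=[]
    for r in(.033,.023):
        X=np.stack([ox+r*np.cos(t),oy+r*np.sin(t),0*t+h-.07],1)
        piv=np.array([0,0,-.025]); X=R.from_rotvec([0,a,0]).apply(X-piv)+piv
        q=(M[:3,:3]@X.T).T+M[:3,3]; q=(K@q.T).T; c.append(q[:,:2]/q[:,2:])
    return np.concatenate(c)
def fit(im):
    g=cv2.GaussianBlur(cv2.cvtColor(im,cv2.COLOR_BGR2GRAY),(5,5),0)
    e=cv2.Canny(g,25,60); e[372:]=0
    dt=cv2.distanceTransform(255-e,cv2.DIST_L2,5)
    def cost(p):
        q=rings(p); m=(q[:,1]<368)
        d=cv2.remap(dt,q[m,0].astype(np.float32),q[m,1].astype(np.float32),cv2.INTER_LINEAR).ravel()
        return np.minimum(d,5).mean()
    b=[(-.008,.008),(-.004,.004),(.022,.042),(-.2,.2)]
    s=differential_evolution(cost,b,seed=1,popsize=25,maxiter=120); return s.x.round(4),round(s.fun,2),cost
for n,i in(("grasp",cv2.imread("pics/raw6.png")),("jam",cv2.imread("pics/raw7.png")),("now",im)):
    x,f,cost=fit(i); print(n,x,f, [round(cost([x[0],x[1],x[2],a]),2) for a in(-.1,-.05,0,.05,.1)])
```

```text
25.3167 [ 0.6133 -0.0222  0.1161] [-3.0000e-03  3.1396e+00 -8.0000e-04] [ 0.2  1.  -1.8]
(0.64, array([559. , 136.9]), array([0.0594, 0.1366, 0.032 ]), array([0.5571, 0.1486, 0.04  ]))
(0.6, array([281.7, 239.7]), array([0.0055, 0.0006, 0.032 ]), array([ 0.6248, -0.0213,  0.04  ]))
grasp [ 0.0018 -0.0007  0.031   0.0025] 1.15 [np.float32(2.15), np.float32(1.57), np.float32(1.15), np.float32(1.89), np.float32(2.46)]
jam [ 0.0017 -0.0007  0.0306  0.0984] 1.07 [np.float32(2.8), np.float32(2.61), np.float32(2.3), np.float32(1.58), np.float32(1.07)]
now [ 0.0017 -0.0007  0.0305  0.0675] 1.08 [np.float32(2.69), np.float32(2.44), np.float32(1.86), np.float32(1.17), np.float32(1.58)]
```

The ring fit shows the mould was straight when gripped (0.003 rad) and is now pitched 0.068 rad in the pads. The jam geometry and the network's close reading both put the bore at x ≈ 0.6125, so I was about 1.5 mm short. I'll tip the tool back to make the mould upright, shift, and grip more firmly.

Emit:
{"api": "jog_arm", "payload": {"motion": [{"wx": 0,"wy": -0.32,"wz": 0,"tx": -0.0012,"ty": 0.0006,"tz": 0,"hand": 0.65},{"wx": 0,"wy": -0.32,"wz": 0,"tx": -0.0013,"ty": 0.0006,"tz": 0,"hand": 0.65},{"wx": 0,"wy": 0,"wz": 0,"tx": 0,"ty": 0,"tz": 0,"hand": 0.65},{"wx": 0,"wy": 0,"wz": 0,"tx": 0,"ty": 0,"tz": 0,"hand": 0.65}], "force": 50}}

```text
clock: 25.8
ee_pos: [0.614, -0.0207, 0.114]
tcp_rot: [-0.003, 3.077, 0.0]
wrist_force: [-0.1, -0.0, -1.7]
gripper_width: 0.0658
gripper_force: 56.0
```

```bash
cat >> m.py <<'E'
from scipy.optimize import differential_evolution
K=np.array(vision.camera_info("wrist")["K"]); M=np.linalg.inv(np.array(vision.camera_info("wrist")["mount"]))
t=np.linspace(0,2*np.pi,160,endpoint=False); piv=np.array([0,0,-.025])
def inpads(X,a): return R.from_rotvec([0,a,0]).apply(X-piv)+piv
def rings(p):
    ox,oy,h,a=p; c=[]
    for r in(.033,.023):
        X=inpads(np.stack([ox+r*np.cos(t),oy+r*np.sin(t),0*t+h-.07],1),a)
        q=(K@((M[:3,:3]@X.T).T+M[:3,3]).T).T; c.append(q[:,:2]/q[:,2:])
    return np.concatenate(c)
def fit(im):
    e=cv2.Canny(cv2.GaussianBlur(cv2.cvtColor(im,cv2.COLOR_BGR2GRAY),(5,5),0),25,60); e[372:]=0
    dt=cv2.distanceTransform(255-e,cv2.DIST_L2,5)
    def cost(p):
        q=rings(p); m=q[:,1]<368
        d=cv2.remap(dt,q[m,0].astype(np.float32),q[m,1].astype(np.float32),cv2.INTER_LINEAR).ravel()
        return np.minimum(d,5).mean()
    return differential_evolution(cost,[(-.008,.008),(-.004,.004),(.022,.042),(-.2,.2)],seed=1,popsize=25,maxiter=120)
def mould(name):
    o=telemetry.get_obs(); T=R.from_rotvec(o["tcp_rot"]).as_matrix(); im=vision.read_camera("wrist"); cv2.imwrite("pics/%s.png"%name,im)
    s=fit(im); ox,oy,h,a=s.x
    foot=np.array(o["ee_pos"])+T@inpads(np.array([[ox,oy,h]]),a)[0]; ax=-T@R.from_rotvec([0,a,0]).as_matrix()[:,2]
    print(round(float(o["clock"]),2),"tcp",o["ee_pos"].round(4),"F",o["wrist_force"].round(1),"fit",s.x.round(4),round(s.fun,2),"foot",foot.round(4),"axis",ax.round(4))
E
python3 -c "
from m import *
mould('raw9')"
```

```text
25.8 tcp [ 0.614  -0.0207  0.114 ] F [-0.1 -0.  -1.7] fit [ 0.0017 -0.0008  0.0307  0.0736] 1.04 foot [ 0.6103 -0.0214  0.0832] axis [ 8.7e-03 -1.0e-04  1.0e+00]
```

Emit:
{"api": "jog_arm", "payload": {"motion": [{"wx": 0,"wy": -0.08,"wz": 0,"tx": -0.002,"ty": 0,"tz": 0.003,"hand": 0.65},{"wx": 0,"wy": 0,"wz": 0,"tx": 0,"ty": 0,"tz": 0.005,"hand": 0.65},{"wx": 0,"wy": 0,"wz": 0,"tx": 0,"ty": 0,"tz": 0.005,"hand": 0.65},{"wx": 0,"wy": 0,"wz": 0,"tx": 0,"ty": 0,"tz": 0.004,"hand": 0.65},{"wx": 0,"wy": 0,"wz": 0,"tx": 0,"ty": 0,"tz": 0.002,"hand": 0.65},{"wx": 0,"wy": 0,"wz": 0,"tx": 0,"ty": 0,"tz": 0,"hand": 0.65}]}}

```text
clock: 26.35
ee_pos: [0.6178, -0.0206, 0.0945]
tcp_rot: [-0.003, 3.068, 0.001]
wrist_force: [-1.0, -0.4, -1.8]
gripper_width: 0.066
gripper_force: 56.0
```

```bash
python3 -c "
from m import *
mould('raw10')"
```

```text
26.35 tcp [ 0.6178 -0.0206  0.0945] F [-1.  -0.4 -1.8] fit [ 0.0017 -0.0007  0.0307  0.0727] 1.04 foot [ 0.6144 -0.0214  0.0638] axis [-7.e-04 -3.e-04  1.e+00]
```

Emit:
{"api": "jog_arm", "payload": {"motion": [{"wx": 0,"wy": 0,"wz": 0,"tx": 0.0018,"ty": -0.0002,"tz": 0,"hand": 0.65},{"wx": 0,"wy": 0,"wz": 0,"tx": 0.0002,"ty": 0,"tz": 0.003,"hand": 0.65},{"wx": 0,"wy": 0,"wz": 0,"tx": 0.0002,"ty": 0,"tz": 0.003,"hand": 0.65},{"wx": 0,"wy": 0,"wz": 0,"tx": 0.0001,"ty": 0,"tz": 0.002,"hand": 0.65},{"wx": 0,"wy": 0,"wz": 0,"tx": 0,"ty": 0,"tz": 0,"hand": 0.65}]}}

```text
clock: 26.82
ee_pos: [0.6163, -0.0209, 0.0869]
tcp_rot: [-0.003, 3.067, 0.0]
wrist_force: [0.0, 0.1, -2.3]
gripper_width: 0.0662
gripper_force: 56.0
```

```bash
python3 -c "
from m import *
mould('raw11')"
```

```text
26.82 tcp [ 0.6163 -0.0209  0.0869] F [ 0.   0.1 -2.3] fit [ 0.0016 -0.0007  0.0307  0.0704] 1.05 foot [ 0.6131 -0.0217  0.0561] axis [-3.9e-03 -2.0e-04  1.0e+00]
```

Emit:
{"api": "jog_arm", "payload": {"motion": [{"wx": 0,"wy": 0,"wz": 0,"tx": 0.0003,"ty": 0,"tz": 0.002,"hand": 0.65},{"wx": 0,"wy": 0,"wz": 0,"tx": 0.0002,"ty": 0,"tz": 0.002,"hand": 0.65},{"wx": 0,"wy": 0,"wz": 0,"tx": 0.0002,"ty": 0,"tz": 0.002,"hand": 0.65},{"wx": 0,"wy": 0,"wz": 0,"tx": 0,"ty": 0,"tz": 0,"hand": 0.65}]}}

```text
clock: 27.2
ee_pos: [0.6162, -0.0209, 0.0809]
tcp_rot: [-0.003, 3.067, 0.0]
wrist_force: [-1.0, 0.6, -3.3]
gripper_width: 0.066
gripper_force: 56.0
```

Emit:
{"api": "jog_arm", "payload": {"motion": [{"wx": 0,"wy": 0,"wz": 0,"tx": 0.0003,"ty": 0,"tz": 0.002,"hand": 0.65},{"wx": 0,"wy": 0,"wz": 0,"tx": 0.0002,"ty": 0,"tz": 0.002,"hand": 0.65},{"wx": 0,"wy": 0,"wz": 0,"tx": 0.0002,"ty": 0,"tz": 0.002,"hand": 0.65},{"wx": 0,"wy": 0,"wz": 0,"tx": 0,"ty": 0,"tz": 0,"hand": 0.65}]}}

```text
clock: 27.53
ee_pos: [0.6159, -0.0209, 0.0749]
tcp_rot: [-0.003, 3.067, 0.0]
wrist_force: [-0.3, -0.6, -2.8]
gripper_width: 0.0657
gripper_force: 56.0
```

Emit:
{"api": "jog_arm", "payload": {"motion": [{"wx": 0,"wy": 0,"wz": 0,"tx": 0.0001,"ty": 0,"tz": 0.0015,"hand": 0.65},{"wx": 0,"wy": 0,"wz": 0,"tx": 0.0001,"ty": 0,"tz": 0.0015,"hand": 0.65},{"wx": 0,"wy": 0,"wz": 0,"tx": 0.0001,"ty": 0,"tz": 0.001,"hand": 0.65},{"wx": 0,"wy": 0,"wz": 0,"tx": 0.0001,"ty": 0,"tz": 0.001,"hand": 0.65},{"wx": 0,"wy": 0,"wz": 0,"tx": 0,"ty": 0,"tz": 0,"hand": 0.65}]}}

```text
clock: 27.95
ee_pos: [0.6162, -0.0209, 0.0702]
tcp_rot: [-0.003, 3.067, 0.0]
wrist_force: [0.0, -0.2, -3.6]
gripper_width: 0.0659
gripper_force: 56.0
```

Foot at about 39.5 mm, still free. The last steps go until the floor carries it.

Emit:
{"api": "jog_arm", "payload": {"motion": [{"wx": 0,"wy": 0,"wz": 0,"tx": 0.0001,"ty": 0,"tz": 0.001,"hand": 0.65},{"wx": 0,"wy": 0,"wz": 0,"tx": 0,"ty": 0,"tz": 0.001,"hand": 0.65},{"wx": 0,"wy": 0,"wz": 0,"tx": 0,"ty": 0,"tz": 0,"hand": 0.65}]}}

```text
clock: 28.2
ee_pos: [0.6165, -0.021, 0.0684]
tcp_rot: [-0.003, 3.066, 0.0]
wrist_force: [-0.5, -0.7, -2.2]
gripper_width: 0.0656
gripper_force: 56.1
```

Emit:
{"api": "jog_arm", "payload": {"motion": [{"wx": 0,"wy": 0,"wz": 0,"tx": 0,"ty": 0,"tz": 0.001,"hand": 0.65},{"wx": 0,"wy": 0,"wz": 0,"tx": 0,"ty": 0,"tz": 0.001,"hand": 0.65},{"wx": 0,"wy": 0,"wz": 0,"tx": 0,"ty": 0,"tz": 0,"hand": 0.65}]}}

```text
clock: 28.45
ee_pos: [0.6167, -0.021, 0.0684]
tcp_rot: [-0.003, 3.066, -0.0]
wrist_force: [-4.2, -0.4, 8.9]
gripper_width: 0.0656
gripper_force: 57.0
```

The floor carries it (Fz about +9 N, TCP stopped at 68.4 mm, which puts the foot at 38 mm). Easing off and releasing.

Emit:
{"api": "jog_arm", "payload": {"motion": [{"wx": 0,"wy": 0,"wz": 0,"tx": 0,"ty": 0,"tz": -0.001,"hand": 0.7},{"wx": 0,"wy": 0,"wz": 0,"tx": 0,"ty": 0,"tz": 0,"hand": 0.78},{"wx": 0,"wy": 0,"wz": 0,"tx": 0,"ty": 0,"tz": 0,"hand": 0.82},{"wx": 0,"wy": 0,"wz": 0,"tx": 0,"ty": 0,"tz": 0,"hand": 0.9},{"wx": 0,"wy": 0,"wz": 0,"tx": 0,"ty": 0,"tz": 0,"hand": 1},{"wx": 0,"wy": 0,"wz": 0,"tx": 0,"ty": 0,"tz": 0,"hand": 1}]}}

```text
clock: 28.95
ee_pos: [0.6166, -0.021, 0.0674]
tcp_rot: [-0.003, 3.066, 0.0]
wrist_force: [-1.1, 0.4, 0.2]
gripper_width: 0.0854
gripper_force: 0.0
```

Emit:
{"api": "jog_arm", "payload": {"motion": [{"wx": 0,"wy": 0,"wz": 0,"tx": 0,"ty": 0,"tz": -0.01,"hand": 1},{"wx": 0,"wy": 0,"wz": 0,"tx": 0,"ty": 0,"tz": -0.02,"hand": 1},{"wx": 0,"wy": 0,"wz": 0,"tx": 0,"ty": 0,"tz": -0.03,"hand": 1},{"wx": 0,"wy": 0.35,"wz": 0,"tx": 0,"ty": 0,"tz": -0.03,"hand": 1},{"wx": 0,"wy": 0.35,"wz": 0,"tx": 0.01,"ty": 0,"tz": -0.03,"hand": 1},{"wx": 0,"wy": 0,"wz": 0,"tx": 0.02,"ty": 0.01,"tz": -0.02,"hand": 1},{"wx": 0,"wy": 0,"wz": 0,"tx": 0.01,"ty": 0,"tz": 0,"hand": 1},{"wx": 0,"wy": 0,"wz": 0,"tx": 0,"ty": 0,"tz": 0,"hand": 1}]}}

```text
clock: 29.62
ee_pos: [0.5678, -0.0108, 0.2089]
tcp_rot: [-0.004, 3.137, -0.001]
wrist_force: [-0.1, -0.0, -0.3]
gripper_width: 0.0855
gripper_force: 0.0
```

Run:
```python
from h import *
from scipy.optimize import differential_evolution
o=telemetry.get_obs(); P=campose("wrist",o); print(o["clock"],o["ee_pos"].round(4),o["tcp_rot"].round(4),o["wrist_force"].round(1))
im=vision.read_camera("wrist"); cv2.imwrite("pics/fin.png",im)
t=np.linspace(0,2*np.pi,120,endpoint=False); K,r,tt=P
dt=cv2.distanceTransform(255-cv2.Canny(cv2.GaussianBlur(cv2.cvtColor(im,cv2.COLOR_BGR2GRAY),(5,5),0),25,60),cv2.DIST_L2,5)
def mk(rs):
  def cost(p):
    c=0
    for rr in rs:
      X=np.stack([p[0]+rr*np.cos(t),p[1]+rr*np.sin(t),0*t+p[2]],1); q=(X-tt)@r@K.T; q=q[:,:2]/q[:,2:]
      c=c+np.minimum(cv2.remap(dt,q[:,0].astype(np.float32),q[:,1].astype(np.float32),cv2.INTER_LINEAR).ravel(),5).mean()
    return c
  return cost
b=[(.6,.625),(-.035,-.01)]
for n,rs,z in(("mould top",(.033,.023),(.1,.13)),("cup rim",(.046,.034),(.0619,.0621))):
  s=differential_evolution(mk(rs),b+[z],seed=1,popsize=25); print(n,s.x.round(4),round(s.fun,2))
vision.read_camera("top"); 
for c in("top","wrist"):
  for k,z in dict(mould=.038,socket=.038,handle=.34,saucer=0,jar=0,ribtool=0).items():
    for d in vision.pinpoint(k,c)[:3]: print(c,k,round(d["p"],2),onz(c,d["centre"],z,P if c=="wrist" else None).round(4))
```

```text
29.6167 [ 0.5678 -0.0108  0.2089] [-4.0000e-03  3.1369e+00 -7.0000e-04] [-0.1 -0.  -0.3]
mould top [ 0.6134 -0.0216  0.1066] 1.55
cup rim [ 0.612  -0.0216  0.0619] 2.64
top mould 0.8 [0.5556 0.1745 0.038 ]
top socket 0.8 [ 0.6123 -0.0148  0.038 ]
top handle 0.63 [ 0.537  -0.2374  0.34  ]
top saucer 0.74 [0.694  0.3137 0.    ]
top jar 0.92 [0.7566 0.1594 0.    ]
top jar 0.29 [ 0.6296 -0.2495  0.    ]
top ribtool 0.72 [0.3668 0.3506 0.    ]
wrist mould 0.9 [ 0.6162 -0.0197  0.038 ]
wrist mould 0.77 [0.5522 0.1606 0.038 ]
```

The mould top reads about 107 mm (expected 108) and is concentric with the cup rim to about 1.4 mm. The arm is still open, and the robot is clear. Handing in.

```bash
python3 -c "
from station import sign_off
print(sign_off())"
```

```text
the job is handed in; nothing more can be done
None
```

I handed the job in at about 30 s of the 72 s; no verdict came back. By my last measurements the jolley arm rests open on its stop, the white mould is home and upright in the cup head, and the robot is clear. The first try at lowering the mould jammed lightly (about 7 N), so I lifted it out, straightened it and set it again.

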